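Get the varnish brush out from under the jar board

TASK

Get the varnish brush out of the varnishing box for me: first stand the two jars on the cork mat, then lay the jar board there too, and put the brush on the brush rest, lying in both its notches. Then tidy up: seat the jar board flat in the box's notches again and stand each jar back in its well, on the same side of the box where it stood at the start. Keep the glass jars upright all the time.

Things in the scene. Friction and masses are not known exactly. Their poses are not given: they have to be found in the camera images.
- varnish_box: Open wooden box, fixed, 212 (its x) x 240 (its y) mm, 52 high, walls 12 thick, inner floor 10 above the bench. The two walls at its x = +-100 mm each have a notch in mid top edge, 100 mm long (along y), 8 deep (notch floor 44 above the bench). Origin: centre of the underside. Box and cork mat may change sides from start to start.
- jar_board: Pale board, 0.3 kg, across the box over the brush; 212 (its x) x 90 mm, a well at each end (x = +-64, 74 wide, 6 deep). Grip across y at the waist (54 wide, x = -22 to 22) once the jars are off. Origin: mid underside of its two cleats (8 high, at x = +-85); board underside at z = 8, well floors 20, top 26. Seated: origin 36 over the box's, axes alike, 5 mm play each way: cleats between walls, ends in notches.
- brown_jar: Glass varnish jar with a light brown lid, 58 mm in diameter, 89 mm high (lid, 49 mm wide, from 75 mm up), about 0.16 kg, standing in one well of the board; grip the glass body from above. Which jar is at which end changes. Origin: centre of the underside.
- black_jar: Glass varnish jar with a black lid, 64 mm in diameter, 76 mm high (lid, 54 mm wide, from 62 mm up), about 0.16 kg, standing in the other well of the board; grip the glass body from above. Origin: centre of the underside.
- brush: Varnish brush, orange-red handle, 181 mm long along its y, lying on the box's floor about along the box's y, its ends showing either side of the board. Handle (y = -90 to 30) up to 12 mm wide and high, ferrule and bristles (y = 30 to 90) 22 wide, 12 high; 0.03 kg. Origin: mid length, underside. Grip across the handle near the middle.
- cork_mat: Flat cork mat, fixed, 240 (its x) x 230 (its y) mm, 3 mm thick: side area for the jars and the board. There is room for the board along the mat's x on one half (in y) and the two jars on the other. Origin: centre of the underside.
- brush_rest: Small dark wooden brush rest, fixed: base 100 (its x) x 56 (its y) mm, 8 thick, with a notched saddle (10 thick) at x = -40 and x = 40. Notches open upward, floors 20 mm above the bench, 32 mm wide; horns 36 high. The brush belongs along the rest's x, either way round, its middle over the rest's middle, underside at z = 20. Origin: centre of the underside.
Things that resemble listed ones, but are neither listed nor needed, are in the scene too. Leave any orange look-alike of the brown_jar alone.

How it is judged:
By the outcome, as a careful person would: the job done as asked, in the order asked, and still so for the second after the job is handed in, with the robot touching nothing.
It also fails if it takes over 141 s, if anything falls off the work surface, if the arm or the gripper's body presses on something with over 40 N, if the wrist force passes 120 N, or if a joint passes its speed limit or range.

ROBOT

A 6-joint arm with a two-finger parallel gripper is mounted at the origin on a cart in front of the work surface, level with it; the furniture and walls round the work are solid. World frame = base frame: x ahead of the robot, y to its left, z up, the work surface at z = 0. Lengths are in m, angles in degrees, forces in N, time in s.
With the tool pointing down it reaches from about 0.4 to 0.825 m from the base axis. Payload 7 kg.
Tool frame: the origin (TCP) lies on the front face of the gripper's body, between the roots of the fingers; the fingertips stand 66 mm ahead of it and the grasp point (between the pads) lies 47 mm ahead of it (ctrl.grasp_offset is the z of the grasp point in the tool frame, in m); z points along the fingers, y is the direction in which the jaws open and shut (so a half turn about z gives the same grasp; the last joint's range is limited). The gripper opens to 88 mm and grips with 3 to 60 N. Pads are 19 mm wide; open, the fingers measure 130 mm over their backs; the gripper's body (78 mm by 193 mm) begins 47 mm behind the grasp point.
Start: joints at [-53.451, 20.546, 0.682, 0, -70.136, -16.507], TCP at [0.231, -0.634, 0.292] pointing down, gripper open.
Joint ranges: [-176.03, 176.03], [-82.01, 121.73], [-58.28, 71.71], [-173.87, 95.51], [-174.79, -0.11], [-173.66, 173.66]. Speed limits (degrees/s): [136.94, 136.94, 172.46, 180, 180, 180].

INTERFACE

Orientations are given as [roll, pitch, yaw] about the fixed x, y, z axes, in that order (R = Rz(yaw) Ry(pitch) Rx(roll)).
In Python, from plant import ctrl gives the robot as it stands.
- The arm moves only by the shell command python3 -m creep 'ROWS'. ROWS is JSON, a list of rows, each a list of 7 numbers: the turn, a rotation vector about the tool's x, y, z in rad, then the shift along the tool's x, y, z in m, then the opening, from 0 (shut) to 1 (fully open). In form: [[wx, wy, wz, dx, dy, dz, grip], ...]. A call has 1 to 12 rows; each row is the pose to reach, as a shift and turn from the pose commanded when the call began, along the tool's axes at that moment; what a row does not reach only later rows make up. A row lasts 1/12 s, in which the tool goes at most 41.7 mm and 7.16 degrees, less where a joint would pass 70% of its speed; a pose out of reach is approached as far as the arm can. A call with a gripper value outside its range is refused whole. The fingers move at their own pace and stop on an object; the grip force is fixed at half the most. Time passes only in rows, so rows that repeat a pose let the fingers close. It gives the time, the measured TCP pose, the force and the opening at its end, in the units of the state.
- ctrl.get_obs(): the state, without advancing time (a new reading comes with each control period).
- ctrl.snapshot(name): name is "scene" or "side" or "wrist"; returns the picture (420x560x3 uint8, blue, green, red); there is no depth.
- ctrl.camera_model(name): a dict with "K" (3x3 intrinsics, pixels), "rvec" (rotation vector, rad) and "tvec" (3), from world to camera coordinates, as OpenCV has them. Camera axes: x right, y down, z forward; pixel columns grow to the right and rows downward; lengths in m; the calibration is good to about 2 mm. A picture is of the moment at which its call begins: read the wrist's pose just before it. camera_model takes no time and is no camera call; for the wrist camera it gives the pose at the moment of the call.
- ctrl.close_job(): hands the job in, once; it reports no verdict.
The state is a dict: "clock": time; "joint_pos": joint angles; "qvel": joint speeds; "tau": joint torques, N m; "tool_pos": TCP position; "orientation": TCP orientation; "force": force on the tool from outside, world axes, zero at the start; "moment": the same for the moment, N m; "opening": finger opening in m.
Only numpy, scipy, OpenCV 4.12 (cv2) and the standard library are available. Lean on these libraries where they do the work, as an engineer would, in place of code of your own. Each camera call takes 0.05 s, during which the arm holds its last target.

## Working session

There is one attempt and no reset: what is moved stays moved. The work goes in short steps, Python scripts to look and compute and a shell command to move; the robot and the scene stay as the last step left them, time stands still between calls to the robot, and variables do not carry over. Pictures are saved under pics/ and viewed, and the job is handed in when it is done.

```bash
ls; mkdir -p pics; python3 - <<'E'
from plant import ctrl
import cv2
print(ctrl.get_obs(), ctrl.grasp_offset)
for n in ("scene","side","wrist"):
    m=ctrl.camera_model(n); print(n,m)
    cv2.imwrite(f"pics/{n}0.png",ctrl.snapshot(n))
E
```

```text
pics
{'clock': 0.0, 'joint_pos': array([-5.34516629e+01,  2.05899050e+01,  6.32458396e-01, -2.14713968e-02,
       -7.01373465e+01, -1.65083070e+01]), 'qvel': array([ 0.03148038, -0.11860511, -0.0421866 ,  0.02399325, -0.00740786,
        0.04864475]), 'tau': array([ 8.84177389e-04, -5.82721925e+01,  2.93060660e+01,  6.99704200e+00,
        7.00753473e-03, -1.58020171e-04]), 'tool_pos': array([ 0.23116682, -0.6337504 ,  0.29122564]), 'orientation': array([ 1.79903378e+02, -7.58620498e-03, -1.59967275e+02]), 'force': array([ 0.3020119 ,  0.22074713, -0.04523253]), 'moment': array([ 0.01033148,  0.0098792 , -0.03236797]), 'opening': 0.08760350543294385} 0.0468
scene {'K': array([[481.28685269,   0.        , 274.25041604],
       [  0.        , 481.28685269, 207.36964019],
       [  0.        ,   0.        ,   1.        ]]), 'rvec': array([ 1.8943393 , -0.75248987,  0.47030934]), 'tvec': array([-0.38515175,  0.19639552,  0.9326174 ])}
side {'K': array([[485.56257983,   0.        , 280.73496174],
       [  0.        , 485.56257983, 210.95346918],
       [  0.        ,   0.        ,   1.        ]]), 'rvec': array([ 0.11247373, -2.79608468,  1.34108324]), 'tvec': array([0.51178361, 0.06562895, 1.14886148])}
wrist {'K': array([[313.07339206,   0.        , 279.82583578],
       [  0.        , 313.07339206, 208.45897476],
       [  0.        ,   0.        ,   1.        ]]), 'rvec': array([-1.70420812, -2.43204898, -0.33423199]), 'tvec': array([ 0.67372885, -0.03423888,  0.39058255])}
```

View pics/scene0.png

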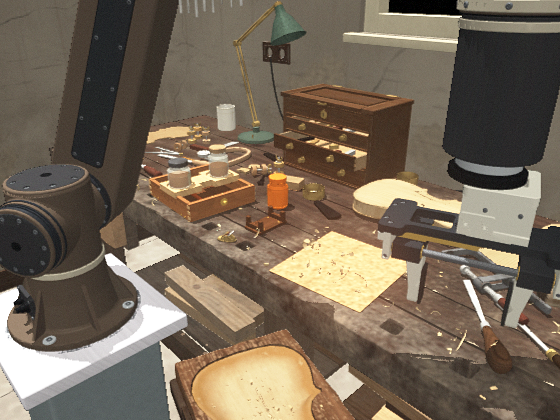

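View pics/side0.png

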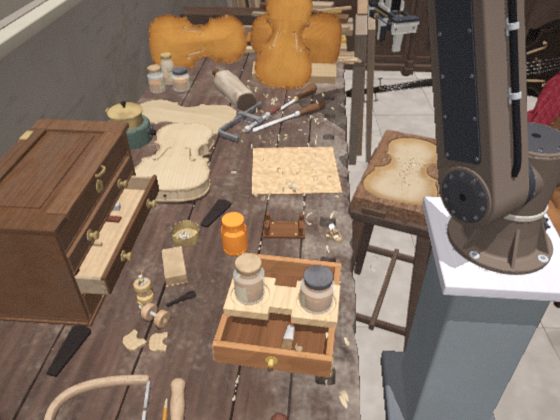

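View pics/wrist0.png

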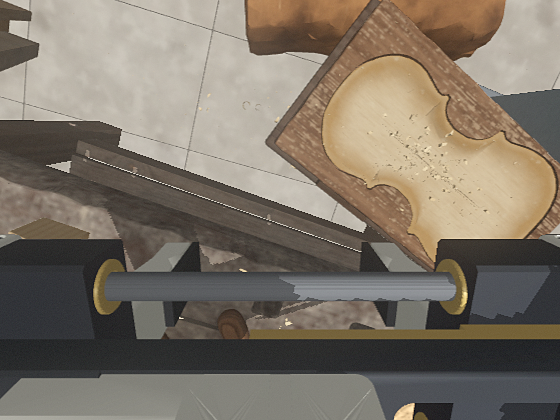

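The scene shows the box on the left (y > 0), with the brown jar at about (248,280) in the side view and the black jar at (318,290). The rest is at (283,228), the mat at (295,170), and the orange decoy at (234,233). I'll zoom in on these.

```bash
cat > h.py <<'E'
import numpy as np, cv2
from plant import ctrl
from scipy.spatial.transform import Rotation as Rn
def ray(n,uv,m=None):
    m=m or ctrl.camera_model(n); R=cv2.Rodrigues(m["rvec"])[0]; t=np.array(m["tvec"]).ravel()
    d=R.T@np.linalg.inv(m["K"])@np.array([uv[0],uv[1],1.]); return -R.T@t,d
def onz(n,uv,z,m=None):
    c,d=ray(n,uv,m); return (c+d*(z-c[2])/d[2])[:2]
def proj(n,P,m=None):
    m=m or ctrl.camera_model(n)
    return cv2.projectPoints(np.array(P,float).reshape(-1,3),m["rvec"],m["tvec"],m["K"],None)[0].reshape(-1,2)
def tri(n1,u1,n2,u2):
    A=[];b=[]
    for n,u in((n1,u1),(n2,u2)):
        c,d=ray(n,u);d=d/np.linalg.norm(d);M=np.eye(3)-np.outer(d,d);A.append(M);b.append(M@c)
    return np.linalg.lstsq(np.vstack(A),np.hstack(b),rcond=None)[0]
def crop(src,dst,x0,y0,x1,y1,f):
    im=cv2.imread(src)[y0:y1,x0:x1]; cv2.imwrite(dst,cv2.resize(im,None,fx=f,fy=f,interpolation=cv2.INTER_CUBIC))
def T(pos,rpy):
    M=np.eye(4);M[:3,:3]=Rn.from_euler('xyz',rpy,degrees=True).as_matrix();M[:3,3]=pos;return M
E
python3 - <<'E'
from h import *
crop("pics/side0.png","pics/s0a.png",205,240,355,380,5)
crop("pics/side0.png","pics/s0b.png",240,135,360,250,5)
crop("pics/scene0.png","pics/c0a.png",140,135,300,245,5)
E
```

```text
(no output)
```

View pics/s0a.png

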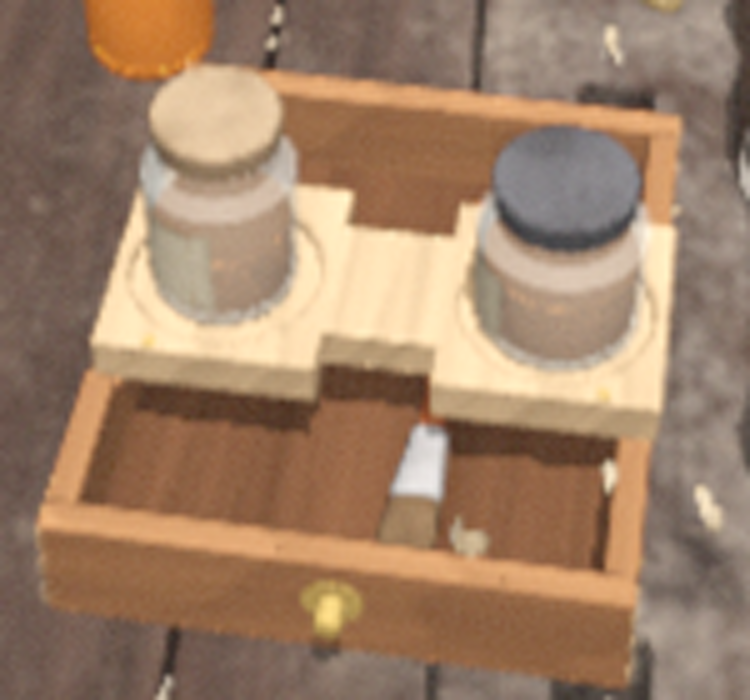

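View pics/s0b.png

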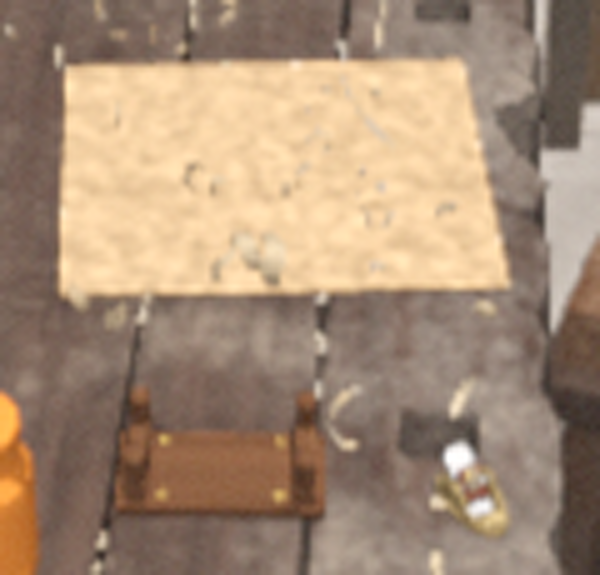

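View pics/c0a.png

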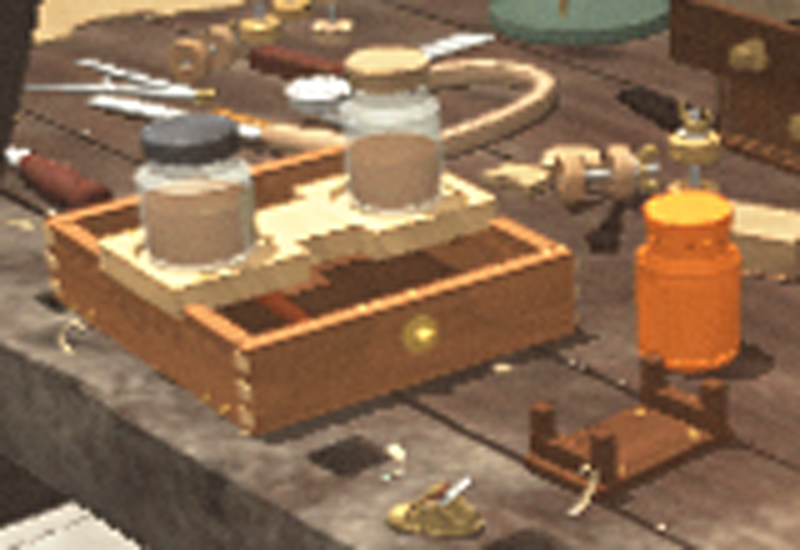

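```bash
python3 - <<'E'
from h import *
S=lambda u,v:(205+u/5,240+v/5); C=lambda u,v:(140+u/5,135+v/5); B=lambda u,v:(240+u/5,135+v/5)
print("box top side",[onz("side",S(*p),.052).round(4) for p in((45,508),(638,580),(682,117))])
print("box bot side",[onz("side",S(*p),0).round(4) for p in((45,600),(632,682))])
print("box top scene",[onz("scene",C(*p),.052).round(4) for p in((45,222),(245,350),(575,252))])
print("mat",[onz("side",B(*p),.003).round(4) for p in((65,65),(463,60),(510,287),(60,293))])
print("rest",[onz("side",B(*p),.0).round(4) for p in((116,515),(324,517))],[onz("scene",C(*p),.0).round(4) for p in((600,497),(730,440),(528,460))])
print("horns side36",[onz("side",B(*p),.036).round(4) for p in((138,390),(306,395),(136,428),(307,432))])
print("horns sc36",[onz("scene",C(*p),.036).round(4) for p in((543,405),(602,435),(655,360),(713,384))])
print("brown lid",onz("side",S(217,117),.089),onz("scene",C(387,62),.089)) 
print("black lid",onz("side",S(568,185),.076),onz("scene",C(190,135),.076))
E
```

```text
box top side [array([0.6011, 0.3784]), array([0.3914, 0.3915]), array([0.3728, 0.1643])]
box bot side [array([0.6053, 0.3811]), array([0.3902, 0.3978])]
box top scene [array([0.3878, 0.3862]), array([0.3706, 0.154 ]), array([0.5803, 0.1358])]
mat [array([ 0.6269, -0.3571]), array([ 0.3874, -0.3813]), array([ 0.3628, -0.1521]), array([ 0.6004, -0.1283])]
rest [array([0.552 , 0.0408]), array([0.4534, 0.0345])] [array([ 0.4601, -0.0196]), array([ 0.5511, -0.0195]), array([0.4601, 0.0363])]
horns side36 [array([ 0.5459, -0.0097]), array([ 0.4651, -0.0122]), array([0.5439, 0.0188]), array([0.4632, 0.0154])]
horns sc36 [array([0.4605, 0.0232]), array([ 0.4596, -0.0228]), array([0.5379, 0.0235]), array([ 0.5395, -0.0187])]
brown lid [0.55971736 0.2162554 ] [0.64643677 0.39583761]
black lid [0.42000122 0.22976775] [0.49651587 0.39697082]
```

```bash
python3 - <<'E'
from h import *
S=lambda u,v:(205+u/5,240+v/5); C=lambda u,v:(140+u/5,135+v/5)
print("brown lid",onz("side",S(217,117),.145),onz("scene",C(387,62),.145)) 
print("black lid",onz("side",S(568,185),.132),onz("scene",C(190,135),.132))
o=ctrl.get_obs();M=T(o["tool_pos"],o["orientation"])
m=ctrl.camera_model("wrist");R=cv2.Rodrigues(m["rvec"])[0];c=-R.T@np.array(m["tvec"])
print((np.linalg.inv(M)@np.r_[c,1])[:3],"cam axes in tool (rows=x,y,z)\n",(M[:3,:3].T@R.T).T.round(3), M.round(3))
E
```

```text
brown lid [0.54969044 0.27181613] [0.54342818 0.253661  ]
black lid [0.4214045  0.28320325] [0.4132533 0.2584146]
[ 0.07237088  0.00011916 -0.0923423 ] cam axes in tool (rows=x,y,z)
 [[-0.001  1.    -0.001]
 [-0.963 -0.001 -0.268]
 [-0.268  0.001  0.963]] [[-0.939 -0.343 -0.001  0.231]
 [-0.343  0.939  0.001 -0.634]
 [ 0.     0.001 -1.     0.291]
 [ 0.     0.     0.     1.   ]]
```

```bash
cat >> h.py <<'E'
def delta(pos,yaw,grasp=False,roll=180.):
    """shift/turn (tool axes) from present pose to a tool-down target; grasp: pos is grasp point"""
    o=ctrl.get_obs();M=T(o["tool_pos"],o["orientation"]);G=T(pos,[180,0,yaw])
    if grasp: G[:3,3]+= [0,0,ctrl.grasp_offset]
    D=np.linalg.inv(M)@G; w=Rn.from_matrix(D[:3,:3]).as_rotvec()
    print("turn",w.round(4),"shift",D[:3,3].round(4),"| t %.2f"%o["clock"],o["tool_pos"].round(4),o["orientation"].round(2),"F",o["force"].round(1),"op",round(o["opening"],4))
E
python3 -c "
from h import *
delta([.555,-.255,.3],175.6)"
```

```text
turn [ 1.200e-03 -4.000e-04  4.265e-01] shift [-0.434   0.245  -0.0083] | t 0.15 [ 0.2312 -0.6339  0.2914] [ 1.7993e+02 -1.0000e-02 -1.5996e+02] F [ 0.2 -0.2 -0.4] op 0.0876
```

```bash
python3 -m creep '[[0,0,0.03,-0.015,0.008,0,1],[0,0,0.07,-0.045,0.025,0,1],[0,0,0.11,-0.08,0.045,0,1],[0,0,0.15,-0.115,0.065,0,1],[0,0,0.19,-0.15,0.085,0,1],[0,0,0.23,-0.185,0.105,0,1],[0,0,0.27,-0.22,0.125,-0.005,1],[0,0,0.31,-0.255,0.145,-0.008,1],[0,0,0.35,-0.29,0.165,-0.008,1],[0,0,0.39,-0.325,0.185,-0.008,1],[0,0,0.41,-0.36,0.205,-0.008,1],[0,0,0.425,-0.39,0.22,-0.008,1]]'
python3 -m creep '[[0,0,0,-0.03,0.012,0,1],[0,0,0,-0.04,0.02,0,1],[0,0,0,-0.045,0.025,0,1],[0,0,0,-0.045,0.025,0,1]]'
python3 - <<'E'
from h import *
m=ctrl.camera_model("wrist"); cv2.imwrite("pics/w1.png",ctrl.snapshot("wrist"))
np.savez("w1.npz",**m); delta([.555,-.255,.3],175.6)
E
```

```text
clock: 1.15
tool_pos: [0.5234, -0.2914, 0.3003]
orientation: [180.0, 0.0, 175.7]
force: [-0.1, -0.8, -0.9]
opening: 0.0878
clock: 1.48
tool_pos: [0.5696, -0.2714, 0.2994]
orientation: [180.0, -0.1, 175.8]
force: [-0.7, 0.5, 0.5]
opening: 0.0874
turn [ 0.0002 -0.0012  0.0021] shift [ 0.015   0.016  -0.0004] | t 1.53 [ 0.5687 -0.2721  0.2996] [ 1.7999e+02 -7.0000e-02  1.7572e+02] F [-0.8  0.1 -0.2] op 0.0876
```

View pics/w1.png

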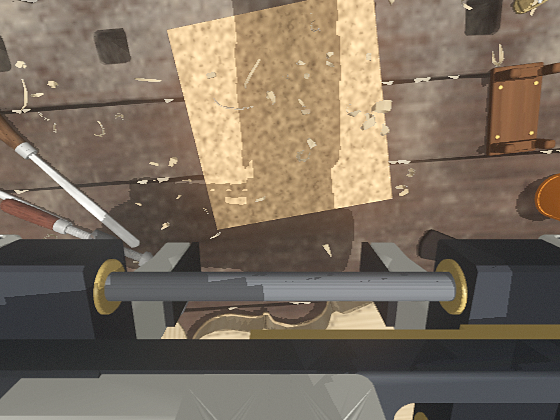

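The mat shows corners at (168,30), (218,228) and (391,198). The rest is at about (515,110). I'll move on to the box next.

```bash
python3 - <<'E'
from h import *
m=dict(np.load("w1.npz"))
print([onz("wrist",p,.003,m).round(4) for p in((168,30),(375,-1),(391,198),(218,228))])
delta([.53,.25,.31],175.6)
E
```

```text
[array([ 0.3899, -0.3823]), array([ 0.3768, -0.1527]), array([ 0.6015, -0.131 ]), array([ 0.6251, -0.3565])]
turn [ 0.0002 -0.0012  0.0021] shift [ 0.0776  0.5178 -0.0102] | t 1.53 [ 0.5687 -0.2721  0.2996] [ 1.7999e+02 -7.0000e-02  1.7572e+02] F [-0.8  0.1 -0.2] op 0.0876
```

```bash
python3 -m creep '[[0,0,0,0.003,0.02,0,1],[0,0,0,0.009,0.06,0,1],[0,0,0,0.015,0.1,-0.003,1],[0,0,0,0.021,0.14,-0.005,1],[0,0,0,0.027,0.18,-0.008,1],[0,0,0,0.033,0.22,-0.01,1],[0,0,0,0.039,0.26,-0.01,1],[0,0,0,0.045,0.3,-0.01,1],[0,0,0,0.051,0.34,-0.01,1],[0,0,0,0.057,0.38,-0.01,1],[0,0,0,0.063,0.42,-0.01,1],[0,0,0,0.069,0.46,-0.01,1]]'
python3 -m creep '[[0,0,0,0.006,0.035,0,1],[0,0,0,0.0085,0.053,0,1],[0,0,0,0.0085,0.058,0,1],[0,0,0,0.0085,0.058,0,1],[0,0,0,0.0085,0.058,0,1]]'
python3 - <<'E'
from h import *
m=ctrl.camera_model("wrist"); cv2.imwrite("pics/w2.png",ctrl.snapshot("wrist"))
np.savez("w2.npz",**m); delta([.53,.25,.31],175.6)
E
```

```text
clock: 2.53
tool_pos: [0.5339, 0.1918, 0.3108]
orientation: [180.0, 0.0, 175.6]
force: [1.1, -0.4, 0.2]
opening: 0.0877
clock: 2.95
tool_pos: [0.5306, 0.2487, 0.3102]
orientation: [-180.0, -0.0, 175.6]
force: [0.4, -0.6, 0.1]
opening: 0.0877
turn [-0.0001 -0.0001  0.0002] shift [0.0008 0.0015 0.0003] | t 3.00 [0.5307 0.2484 0.3103] [-1.7999e+02 -1.0000e-02  1.7561e+02] F [ 0.4 -0.5  1. ] op 0.0876
```

View pics/w2.png

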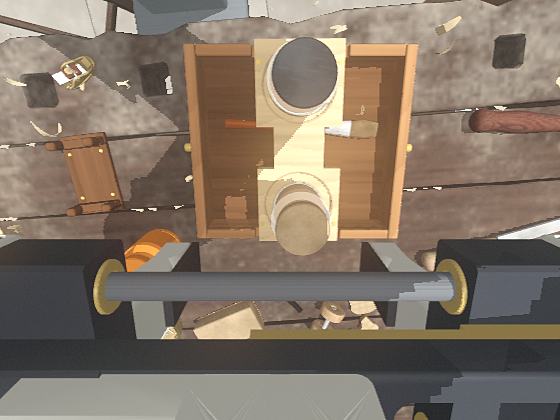

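```bash
python3 - <<'E'
from h import *
crop("pics/w2.png","pics/w2a.png",170,25,430,250,3)
crop("pics/w2.png","pics/w2b.png",30,120,140,225,5)
E
```

```text
(no output)
```

View pics/w2a.png

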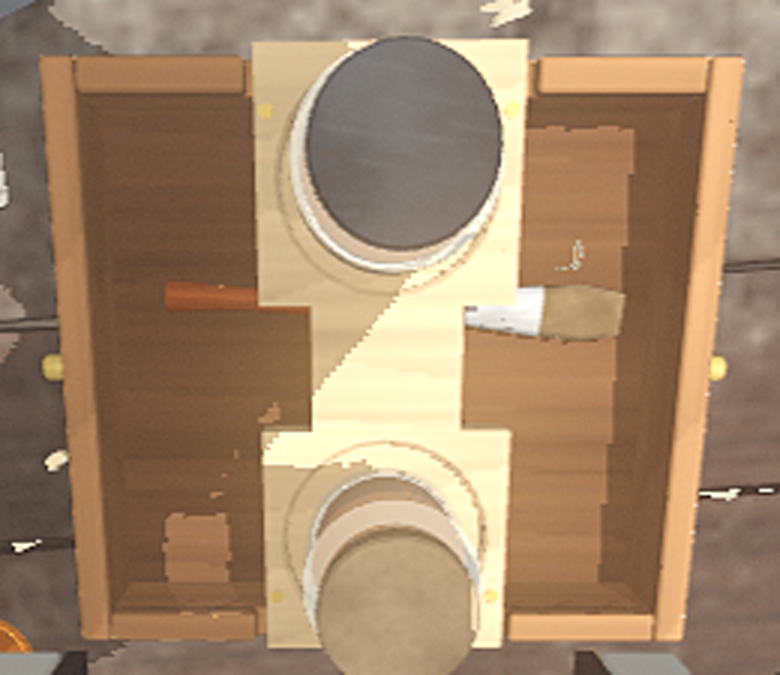

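View pics/w2b.png

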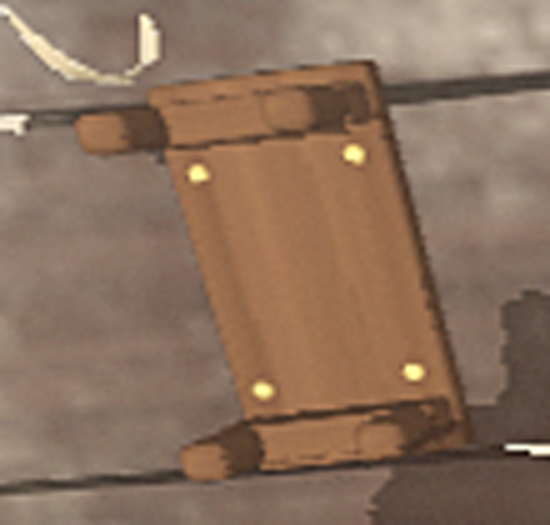

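```bash
python3 - <<'E'
from h import *
m=dict(np.load("w2.npz"))
A=lambda u,v:(170+u/3,25+v/3); B=lambda u,v:(30+u/5,120+v/5)
def show(n,pts,z):
    P=np.array([onz("wrist",p,z,m) for p in pts]); print(n,P.round(4).tolist(),"mean",P.mean(0).round(4)); return P
ang=lambda d:np.degrees(np.arctan2(d[1],d[0])).round(2)
P=show("box",[A(42,57),A(743,57),A(686,638),A(82,638)],.052)
print("edges",ang(P[2]-P[1]),ang(P[3]-P[0]),ang(P[1]-P[0])-90,ang(P[2]-P[3])-90,[np.linalg.norm(P[i]-P[i-1]).round(4) for i in range(4)])
P=show("board",[A(252,41),A(529,40),A(502,648),A(268,648)],.062)
print("edges",ang(P[2]-P[1]),ang(P[3]-P[0]),ang(P[1]-P[0])-90,ang(P[2]-P[3])-90,[np.linalg.norm(P[i]-P[i-1]).round(4) for i in range(4)])
P=show("rest dots",[B(198,175),B(354,154),B(414,372),B(263,390)],.008)
print(ang(P[3]-P[0]),ang(P[2]-P[1]),ang(P[1]-P[0])-90)
show("black",[A(405,143)],.132);show("brown",[A(396,603)],.145)
P=show("brush",[A(165,297),A(620,313)],.016);print(ang(P[1]-P[0]),np.linalg.norm(P[1]-P[0]))
show("handle",[A(310,303)],.018)
E
```

```text
box [[0.3754, 0.1635], [0.3936, 0.3998], [0.6024, 0.3856], [0.5839, 0.1462]] mean [0.4888 0.2738]
edges -3.87 -4.74 -4.400000000000006 -4.420000000000002 [np.float64(0.2092), np.float64(0.237), np.float64(0.2093), np.float64(0.2402)]
board [[0.3783, 0.2353], [0.385, 0.3256], [0.5969, 0.3109], [0.59, 0.2205]] mean [0.4875 0.2731]
edges -3.97 -4.0 -4.209999999999994 -4.420000000000002 [np.float64(0.2121), np.float64(0.0906), np.float64(0.2125), np.float64(0.0907)]
rest dots [[0.4783, -0.0102], [0.4762, 0.0298], [0.5322, 0.0325], [0.5339, -0.0075]] mean [0.5052 0.0112]
2.75 2.76 3.019999999999996
black [[0.4223, 0.2775]] mean [0.4223 0.2775]
brown [[0.5469, 0.2669]] mean [0.5469 0.2669]
brush [[0.4562, 0.1892], [0.4763, 0.3695]] mean [0.4662 0.2793]
83.65 0.18143166482116657
handle [[0.4629, 0.2465]] mean [0.4629 0.2465]
```

The wrist view gives consistent measurements:
- **Board:** centre (0.4875, 0.273), yaw −4.2°.
- **Jars:** black on the robot's side at (0.422, 0.2775), brown on the far side at (0.549, 0.267).
- **Brush:** centre (0.466, 0.279), direction 83.7°.
- **Rest:** centre (0.505, 0.011), yaw 2.8°.

I'll take the black jar first.

```bash
python3 -c "
from h import *
delta([.4225,.2775,.096],175.7,True)"
```

```text
turn [-0.0001 -0.0001 -0.0015] shift [0.1101 0.0207 0.1675] | t 3.00 [0.5307 0.2484 0.3103] [-1.7999e+02 -1.0000e-02  1.7561e+02] F [ 0.4 -0.5  1. ] op 0.0876
```

```bash
python3 -m creep '[[0,0,0,0.02,0.004,0,1],[0,0,0,0.055,0.01,0,1],[0,0,0,0.09,0.017,0.005,1],[0,0,0,0.107,0.0205,0.03,1],[0,0,0,0.11,0.0207,0.06,1],[0,0,0,0.11,0.0207,0.09,1],[0,0,0,0.11,0.0207,0.12,1],[0,0,0,0.11,0.0207,0.145,1],[0,0,0,0.11,0.0207,0.16,1],[0,0,0,0.11,0.0207,0.1675,1],[0,0,0,0.11,0.0207,0.1675,1]]'
python3 -m creep '[[0,0,0,0,0,0,0.5],[0,0,0,0,0,0,0.4],[0,0,0,0,0,0,0.4],[0,0,0,0,0,0,0.4]]'
python3 - <<'E'
from h import *
cv2.imwrite("pics/w3.png",ctrl.snapshot("wrist"));delta([.4225,.2775,.096],175.7,True)
E
```

```text
clock: 3.92
tool_pos: [0.4224, 0.2772, 0.1415]
orientation: [-179.9, -0.1, 175.6]
force: [0.1, 0.5, 0.6]
opening: 0.0878
clock: 4.25
tool_pos: [0.4229, 0.2793, 0.1437]
orientation: [179.9, 0.1, 175.7]
force: [-0.9, -2.0, 1.0]
opening: 0.0669
turn [ 0.0007  0.0006 -0.0001] shift [ 0.0001 -0.0015  0.0007] | t 4.30 [0.4227 0.279  0.1435] [1.7996e+02 4.0000e-02 1.7570e+02] F [-0.9 -3.   6.9] op 0.0625
```

View pics/w3.png

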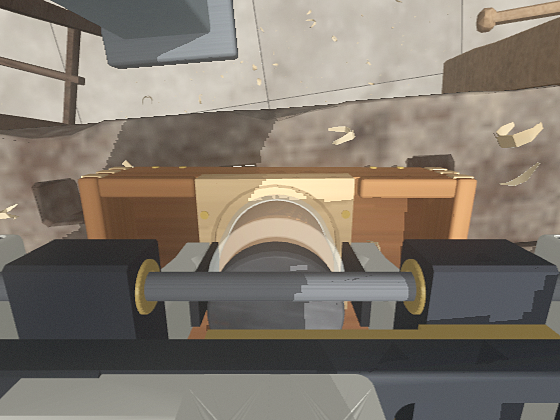

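```bash
python3 -m creep '[[0,0,0,0,0,0,0.4],[0,0,0,0,0,-0.003,0.4],[0,0,0,0,0,-0.012,0.4],[0,0,0,0,0,-0.03,0.4],[0,0,0,0,0,-0.055,0.4],[0,0,0,0,0,-0.085,0.4],[0,0,0,0,0,-0.11,0.4],[0,0,0,0,0,-0.13,0.4],[0,0,0,0,0,-0.14,0.4],[0,0,0,0,0,-0.14,0.4]]'
python3 - <<'E'
from h import *
cv2.imwrite("pics/s4.png",ctrl.snapshot("side"));delta([.428,-.333,.083],175.7,True)
E
```

```text
clock: 5.13
tool_pos: [0.4231, 0.2798, 0.2853]
orientation: [179.8, 0.2, 175.7]
force: [0.3, 0.4, -1.8]
opening: 0.0623
turn [ 0.002   0.0008 -0.0002] shift [-0.0514 -0.6105  0.1524] | t 5.18 [0.4225 0.2793 0.2833] [1.7989e+02 4.0000e-02 1.7569e+02] F [ 0.2  1.2 -1.9] op 0.0624
```

View pics/s4.png

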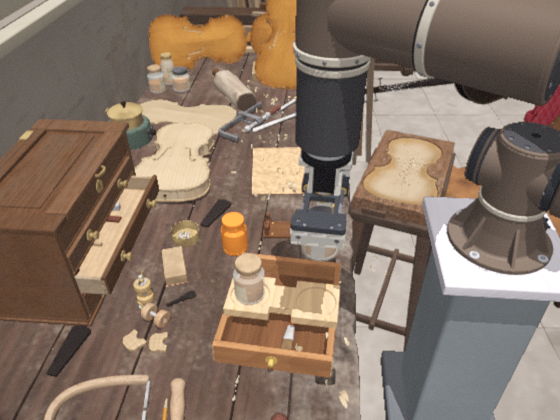

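```bash
python3 -m creep '[[0,0,0,-0.005,-0.012,0,0.4],[0,0,0,-0.02,-0.04,0,0.4],[0,0,0,-0.03,-0.075,0,0.4],[0,0,0,-0.04,-0.113,0,0.4],[0,0,0,-0.05,-0.152,0,0.4],[0,0,0,-0.06,-0.192,0,0.4],[0,0,0,-0.065,-0.232,0,0.4],[0,0,0,-0.07,-0.272,0,0.4],[0,0,0,-0.07,-0.312,0,0.4],[0,0,0,-0.07,-0.352,0,0.4],[0,0,0,-0.07,-0.392,0,0.4],[0,0,0,-0.07,-0.432,0,0.4]]'
python3 -m creep '[[0,0,0,0,-0.04,0,0.4],[0,0,0,0.003,-0.08,0.005,0.4],[0,0,0,0.006,-0.115,0.02,0.4],[0,0,0,0.01,-0.145,0.04,0.4],[0,0,0,0.014,-0.165,0.065,0.4],[0,0,0,0.018,-0.175,0.095,0.4],[0,0,0,0.0186,-0.1785,0.12,0.4],[0,0,0,0.0186,-0.1785,0.14,0.4],[0,0,0,0.0186,-0.1785,0.15,0.4],[0,0,0,0.0186,-0.1785,0.15,0.4]]'
python3 - <<'E'
from h import *
delta([.428,-.333,.043],175.7,True)
cv2.imwrite("pics/s5.png",ctrl.snapshot("side"))
E
```

```text
clock: 6.18
tool_pos: [0.4582, -0.1592, 0.281]
orientation: [180.0, -0.2, 175.7]
force: [0.9, 0.4, -1.5]
opening: 0.0626
clock: 7.02
tool_pos: [0.4255, -0.3331, 0.1291]
orientation: [179.9, -0.4, 175.6]
force: [0.9, -0.1, -1.6]
opening: 0.0623
turn [ 0.0021 -0.0067 -0.0011] shift [-0.0028  0.0002  0.0393] | t 7.02 [ 0.4255 -0.3331  0.1291] [179.88  -0.38 175.64] F [ 0.9 -0.1 -1.6] op 0.0623
```

View pics/s5.png

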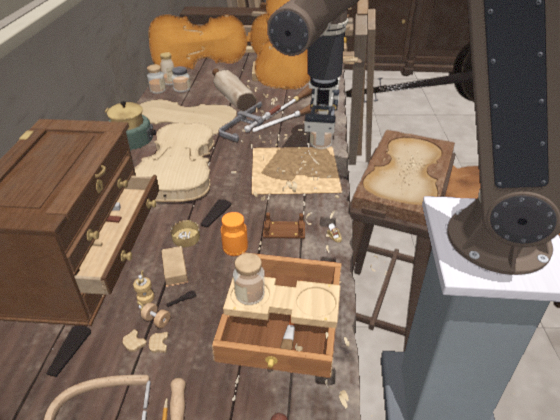

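```bash
python3 -m creep '[[0,0.003,0,-0.001,0,0.012,0.4],[0,0.006,0,-0.002,0,0.024,0.4],[0,0.006,0,-0.002,0,0.032,0.4],[0,0.006,0,-0.002,0,0.036,0.4],[0,0.006,0,-0.002,0,0.038,0.4],[0,0.006,0,-0.002,0,0.0385,0.4],[0,0.006,0,-0.002,0,0.0385,0.4]]'
python3 -c "
from h import *
delta([.428,-.333,.043],175.7,True)"
```

```text
clock: 7.65
tool_pos: [0.4301, -0.3338, 0.0943]
orientation: [-180.0, -0.3, 175.7]
force: [0.5, -0.1, -1.5]
opening: 0.0625
turn [-0.0001 -0.0058 -0.    ] shift [0.0021 0.0006 0.0045] | t 7.65 [ 0.4301 -0.3338  0.0943] [-179.99   -0.33  175.7 ] F [ 0.5 -0.1 -1.5] op 0.0625
```

```bash
python3 -m creep '[[0,0,0,0,0,0,0.4],[0,0,0,0,0,0.0015,0.4],[0,0,0,0,0,0.0025,0.4],[0,0,0,0,0,0.0025,0.4]]'
python3 -c "
from h import *
delta([.428,-.333,.043],175.7,True)"
```

```text
clock: 7.98
tool_pos: [0.4299, -0.3337, 0.0916]
orientation: [180.0, -0.3, 175.7]
force: [-0.6, 0.3, -0.8]
opening: 0.0625
turn [ 0.     -0.0059 -0.0002] shift [0.0019 0.0006 0.0018] | t 7.98 [ 0.4299 -0.3337  0.0916] [180.    -0.34 175.69] F [-0.6  0.3 -0.8] op 0.0625
```

```bash
python3 -m creep '[[0,0,0,0,0,0.001,0.4],[0,0,0,0,0,0.001,0.4]]'
python3 -m creep '[[0,0,0,0,0,0.001,0.4],[0,0,0,0,0,0.001,0.4]]'
python3 -c "
from h import *
delta([.428,-.333,.043],175.7,True)"
```

```text
clock: 8.15
tool_pos: [0.43, -0.3338, 0.0907]
orientation: [-180.0, -0.3, 175.7]
force: [0.4, -0.2, 0.1]
opening: 0.0626
clock: 8.32
tool_pos: [0.4299, -0.3338, 0.0906]
orientation: [-180.0, -0.3, 175.7]
force: [-3.5, 3.3, 10.7]
opening: 0.0625
turn [-0.0003 -0.0059  0.0003] shift [0.0019 0.0007 0.0008] | t 8.32 [ 0.4299 -0.3338  0.0906] [-179.98   -0.34  175.71] F [-3.5  3.3 10.7] op 0.0625
```

```bash
python3 -m creep '[[0,0,0,0,0,-0.0005,0.6],[0,0,0,0,0,-0.0005,1],[0,0,0,0,0,-0.0005,1],[0,0,0,0,0,-0.0005,1],[0,0,0,0,0,-0.01,1],[0,-0.006,0,0,0,-0.035,1],[0,-0.006,0,0,0,-0.07,1],[0,-0.006,0,0,0,-0.11,1],[0,-0.006,0,0,0,-0.15,1],[0,-0.006,0,0,0,-0.18,1],[0,-0.006,0,0,0,-0.195,1],[0,-0.006,0,0,0,-0.2,1]]'
python3 - <<'E'
from h import *
cv2.imwrite("pics/w6.png",ctrl.snapshot("wrist"))
delta([.549,.267,.106],175.7,True)
E
```

```text
clock: 9.32
tool_pos: [0.432, -0.3344, 0.2942]
orientation: [-179.9, 0.3, 175.7]
force: [0.2, 0.3, 0.3]
opening: 0.0874
turn [-0.0016  0.0048  0.0001] shift [-0.0712  0.6085  0.1397] | t 9.37 [ 0.4318 -0.3342  0.2931] [-179.91    0.27  175.7 ] F [0.4 0.3 0.3] op 0.088
```

View pics/w6.png

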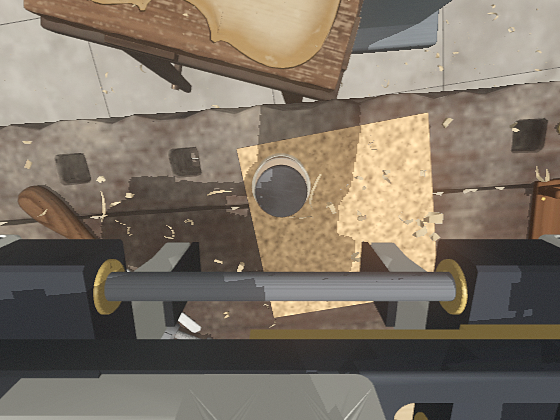

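The black jar is standing on the mat at about (281,188) in the wrist view. Next is the brown jar.

```bash
python3 -m creep '[[0,0.005,0,-0.005,0.015,0,1],[0,0.005,0,-0.013,0.05,0,1],[0,0.005,0,-0.02,0.09,0,1],[0,0.005,0,-0.027,0.13,0,1],[0,0.005,0,-0.034,0.17,0,1],[0,0.005,0,-0.041,0.21,0,1],[0,0.005,0,-0.047,0.25,0,1],[0,0.005,0,-0.053,0.29,0,1],[0,0.005,0,-0.059,0.33,0,1],[0,0.005,0,-0.063,0.37,0,1],[0,0.005,0,-0.067,0.41,0,1],[0,0.005,0,-0.07,0.45,0,1]]'
python3 -m creep '[[0,0,0,-0.001,0.04,0,1],[0,0,0,-0.001,0.08,0,1],[0,0,0,-0.001,0.115,0,1],[0,0,0,-0.001,0.14,0,1],[0,0,0,-0.001,0.155,0.005,1],[0,0,0,-0.001,0.159,0.015,1],[0,0,0,-0.001,0.159,0.03,1],[0,0,0,-0.001,0.159,0.03,1]]'
python3 -c "
from h import *
delta([.549,.267,.106],175.7,True)"
```

```text
clock: 10.37
tool_pos: [0.5341, 0.1115, 0.2885]
orientation: [-179.9, -0.4, 175.7]
force: [0.5, -0.3, 0.4]
opening: 0.0877
clock: 11.03
tool_pos: [0.5458, 0.2668, 0.2553]
orientation: [-179.8, -0.6, 175.7]
force: [-0.2, -0.4, -0.7]
opening: 0.088
turn [-0.004  -0.0104 -0.0007] shift [-0.0043  0.0009  0.1024] | t 11.03 [0.5458 0.2668 0.2553] [-179.77   -0.59  175.66] F [-0.2 -0.4 -0.7] op 0.088
```

```bash
python3 -m creep '[[0,-0.006,0,-0.003,0.001,0.015,1],[-0.003,-0.009,0,-0.004,0.001,0.04,1],[-0.003,-0.009,0,-0.004,0.001,0.065,1],[-0.003,-0.009,0,-0.004,0.001,0.085,1],[-0.003,-0.009,0,-0.004,0.001,0.097,1],[-0.003,-0.009,0,-0.004,0.001,0.102,1],[-0.003,-0.009,0,-0.004,0.001,0.102,1]]'
python3 -c "
from h import *
delta([.549,.267,.106],175.7,True)"
python3 -m creep '[[0,0,0,0,0,0,0.5],[0,0,0,0,0,0,0.35],[0,0,0,0,0,0,0.35],[0,0,0,0,0,0,0.35],[0,0,0,0,0,0,0.35],[0,0,0,0,0,0,0.35]]'
python3 -c "
from h import *
delta([.549,.267,.106],175.7,True)"
```

```text
clock: 11.62
tool_pos: [0.5506, 0.2675, 0.1564]
orientation: [179.9, 0.1, 175.6]
force: [0.1, 0.5, 0.2]
opening: 0.0871
turn [ 0.0009  0.002  -0.0012] shift [ 0.0016 -0.0006  0.0036] | t 11.62 [0.5506 0.2675 0.1564] [1.7995e+02 1.2000e-01 1.7563e+02] F [0.1 0.5 0.2] op 0.0871
clock: 12.12
tool_pos: [0.5511, 0.2687, 0.1583]
orientation: [179.8, 0.3, 175.7]
force: [-0.6, -1.5, 3.6]
opening: 0.0568
turn [0.003  0.0045 0.0001] shift [ 0.002  -0.0019  0.0055] | t 12.12 [0.5511 0.2687 0.1583] [179.83   0.26 175.7 ] F [-0.6 -1.5  3.6] op 0.0568
```

```bash
python3 -m creep '[[0,0,0,0,0,-0.003,0.35],[0,0,0,0,0,-0.012,0.35],[0,0,0,0,0,-0.03,0.35],[0,0,0,0,0,-0.055,0.35],[0,0,0,0,0,-0.085,0.35],[0,0,0,0,0,-0.11,0.35],[0,0,0,0,0,-0.125,0.35],[0,0,0,0,0,-0.13,0.35],[0,0,0,0,0,-0.13,0.35]]'
python3 - <<'E'
from h import *
cv2.imwrite("pics/s7.png",ctrl.snapshot("side"));delta([.5775,-.318,.0985],175.7,True)
crop("pics/s7.png","pics/s7a.png",200,150,400,350,3)
E
```

```text
clock: 12.87
tool_pos: [0.5507, 0.2688, 0.2893]
orientation: [179.7, 0.3, 175.7]
force: [0.7, 0.3, -3.2]
opening: 0.057
turn [ 0.0037  0.004  -0.0003] shift [-0.0708 -0.5834  0.1405] | t 12.92 [0.5502 0.2685 0.2876] [179.79   0.23 175.68] F [ 0.3 -0.3 -2.9] op 0.0571
```

View pics/s7a.png

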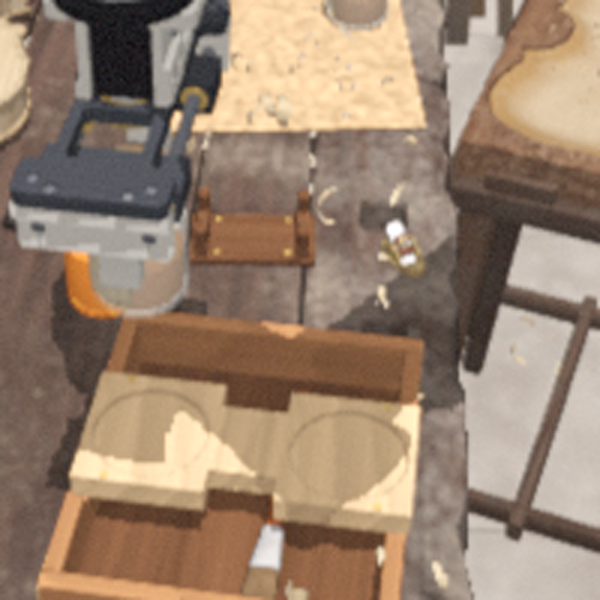

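```bash
python3 -m creep '[[0,0.004,0,-0.002,-0.012,0,0.35],[0,0.004,0,-0.006,-0.04,0,0.35],[0,0.004,0,-0.01,-0.075,0,0.35],[0,0.004,0,-0.014,-0.113,0,0.35],[0,0.004,0,-0.018,-0.152,0,0.35],[0,0.004,0,-0.023,-0.192,0,0.35],[0,0.004,0,-0.028,-0.232,0,0.35],[0,0.004,0,-0.033,-0.272,0,0.35],[0,0.004,0,-0.038,-0.312,0,0.35],[0,0.004,0,-0.043,-0.352,0,0.35],[0,0.004,0,-0.048,-0.392,0,0.35],[0,0.004,0,-0.053,-0.432,0,0.35]]'
python3 -m creep '[[0,0,0,-0.005,-0.04,0,0.35],[0,0,0,-0.01,-0.08,0.005,0.35],[0,0,0,-0.014,-0.115,0.02,0.35],[0,0,0,-0.017,-0.14,0.045,0.35],[0,0,0,-0.018,-0.15,0.075,0.35],[0,0,0,-0.018,-0.1515,0.105,0.35],[0,0,0,-0.018,-0.1515,0.125,0.35],[0,0,0,-0.018,-0.1515,0.138,0.35],[0,0,0,-0.018,-0.1515,0.14,0.35],[0,0,0,-0.018,-0.1515,0.14,0.35]]'
python3 - <<'E'
from h import *
delta([.5775,-.318,.0585],175.7,True)
cv2.imwrite("pics/w8.png",ctrl.snapshot("wrist"))
E
```

```text
clock: 13.92
tool_pos: [0.5697, -0.1685, 0.2849]
orientation: [179.8, -0.2, 175.7]
force: [0.2, 1.1, -1.2]
opening: 0.0572
clock: 14.75
tool_pos: [0.5761, -0.3183, 0.1438]
orientation: [179.8, -0.3, 175.7]
force: [-0.3, -0.6, -2.0]
opening: 0.0567
turn [ 0.0038 -0.0044 -0.0005] shift [-0.0016  0.0003  0.0385] | t 14.75 [ 0.5761 -0.3183  0.1438] [179.78  -0.25 175.67] F [-0.3 -0.6 -2. ] op 0.0567
```

View pics/w8.png

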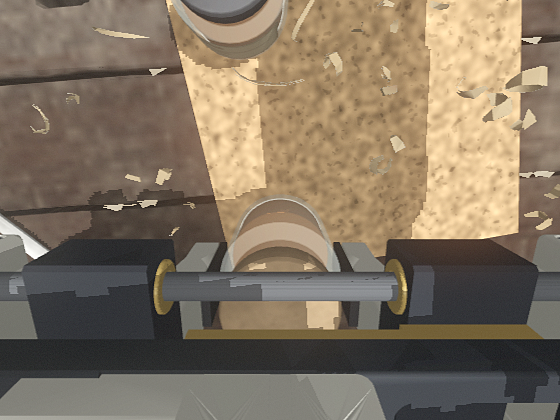

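```bash
python3 -m creep '[[0,0,0,0,0,0.01,0.35],[0,0,0,0,0,0.022,0.35],[0,0,0,0,0,0.03,0.35],[0,0,0,0,0,0.034,0.35],[0,0,0,0,0,0.036,0.35],[0,0,0,0,0,0.036,0.35],[0,0,0,0,0,0.036,0.35]]'
python3 -m creep '[[0,0,0,0,0,0.001,0.35],[0,0,0,0,0,0.001,0.35]]'
python3 -c "
from h import *
delta([.5775,-.318,.0585],175.7,True)"
```

```text
clock: 15.38
tool_pos: [0.5777, -0.3182, 0.1102]
orientation: [179.8, 0.0, 175.7]
force: [0.3, -0.6, -1.6]
opening: 0.0568
clock: 15.55
tool_pos: [0.5777, -0.3182, 0.1094]
orientation: [179.8, 0.0, 175.7]
force: [-0.2, 0.0, -2.7]
opening: 0.0568
turn [ 0.0029  0.0006 -0.0001] shift [0.0002 0.0002 0.0041] | t 15.55 [ 0.5777 -0.3182  0.1094] [1.7984e+02 4.0000e-02 1.7569e+02] F [-0.2  0.  -2.7] op 0.0568
```

```bash
python3 -m creep '[[0,0,0,0,0,0.0015,0.35],[0,0,0,0,0,0.0025,0.35],[0,0,0,0,0,0.0025,0.35]]'
python3 -m creep '[[0,0,0,0,0,0.001,0.35],[0,0,0,0,0,0.001,0.35]]'
python3 -c "
from h import *
delta([.5775,-.318,.0585],175.7,True)"
```

```text
clock: 15.8
tool_pos: [0.5774, -0.3181, 0.1064]
orientation: [179.8, -0.0, 175.7]
force: [0.0, -0.6, -1.4]
opening: 0.0565
clock: 15.97
tool_pos: [0.5774, -0.3181, 0.1054]
orientation: [179.8, -0.0, 175.7]
force: [-0.8, -0.2, -2.1]
opening: 0.0571
turn [ 0.0031 -0.0002 -0.0002] shift [-0.0001  0.0001  0.0001] | t 15.97 [ 0.5774 -0.3181  0.1054] [ 1.7982e+02 -1.0000e-02  1.7569e+02] F [-0.8 -0.2 -2.1] op 0.0571
```

```bash
python3 -m creep '[[0,0,0,0,0,0.001,0.35],[0,0,0,0,0,0.0012,0.35]]'
python3 -m creep '[[0,0,0,0,0,0.001,0.35],[0,0,0,0,0,0.001,0.35]]'
python3 -c "
from h import *
delta([.5775,-.318,.0585],175.7,True)"
```

```text
clock: 16.13
tool_pos: [0.5776, -0.3182, 0.1053]
orientation: [179.8, 0.0, 175.7]
force: [-2.6, 2.5, 6.8]
opening: 0.0571
clock: 16.3
tool_pos: [0.5776, -0.3181, 0.1053]
orientation: [179.9, 0.0, 175.7]
force: [-5.1, 3.8, 11.2]
opening: 0.0568
turn [0.0025 0.0007 0.0004] shift [0.0001 0.0001 0.    ] | t 16.30 [ 0.5776 -0.3181  0.1053] [1.7986e+02 4.0000e-02 1.7572e+02] F [-5.1  3.8 11.2] op 0.0568
```

```bash
python3 -m creep '[[0,0,0,0,0,-0.001,0.6],[0,0,0,0,0,-0.001,1],[0,0,0,0,0,-0.001,1],[0,0,0,0,0,-0.001,1],[0,0,0,0,0,-0.01,1],[0,0,0,0,0,-0.035,1],[0,0,0,0,0,-0.07,1],[0,0,0,0,0,-0.11,1],[0,0,0,0,0,-0.145,1],[0,0,0,0,0,-0.165,1],[0,0,0,0,0,-0.17,1]]'
python3 - <<'E'
from h import *
cv2.imwrite("pics/w9.png",ctrl.snapshot("wrist"))
delta([.4875,.273,.058],175.9,True)
E
```

```text
clock: 17.22
tool_pos: [0.5789, -0.3195, 0.2795]
orientation: [180.0, 0.4, 175.7]
force: [0.1, -0.1, 0.7]
opening: 0.0875
turn [ 0.0013  0.0063 -0.0033] shift [0.1362 0.5835 0.1732] | t 17.27 [ 0.5786 -0.3192  0.2781] [179.93   0.36 175.71] F [0.4 0.1 0.6] op 0.0875
```

View pics/w9.png

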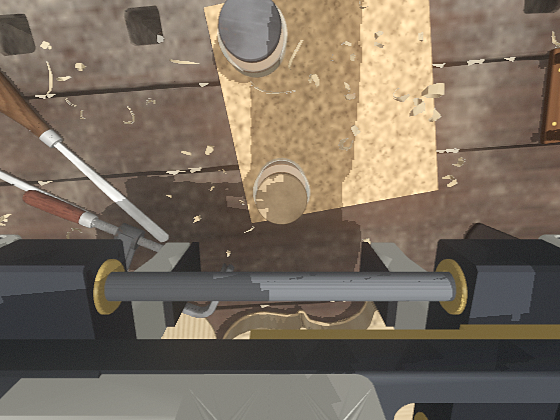

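Both jars are standing on the mat, black at (250,30) and brown at (281,195). Now the board.

```bash
python3 -m creep '[[0,0,0,0.004,0.015,0,1],[0,0,0,0.012,0.05,0,1],[0,0,0,0.02,0.09,0,1],[0,0,0,0.03,0.13,0,1],[0,0,0,0.04,0.17,0,1],[0,0,0,0.05,0.21,0,1],[0,0,0,0.06,0.25,0,1],[0,0,0,0.07,0.289,0,1],[0,0,0,0.08,0.328,0,1],[0,0,0,0.09,0.367,0,1],[0,0,0,0.1,0.406,0,1],[0,0,0,0.11,0.445,0,1]]'
python3 -m creep '[[0,0,0,0.01,0.038,0.005,1],[0,0,0,0.018,0.075,0.015,1],[0,0,0,0.023,0.107,0.03,1],[0,0,0,0.026,0.127,0.05,1],[0,0,0,0.026,0.1365,0.07,1],[0,0,0,0.026,0.1385,0.09,1],[0,0,0,0.026,0.1385,0.1,1],[0,0,0,0.026,0.1385,0.1,1],[0,0,0,0.026,0.1385,0.1,1]]'
python3 - <<'E'
from h import *
delta([.4875,.273,.058],175.9,True)
cv2.imwrite("pics/w10.png",ctrl.snapshot("wrist"))
E
```

```text
clock: 18.27
tool_pos: [0.4994, 0.1351, 0.2736]
orientation: [179.9, -0.1, 175.7]
force: [0.6, -0.4, 0.4]
opening: 0.0876
clock: 19.02
tool_pos: [0.4853, 0.2731, 0.1746]
orientation: [179.9, -0.1, 175.7]
force: [-0.1, -0.1, 0.2]
opening: 0.0875
turn [ 0.0011 -0.0012 -0.0036] shift [-0.0023 -0.      0.0698] | t 19.02 [0.4853 0.2731 0.1746] [ 1.7993e+02 -7.0000e-02  1.7569e+02] F [-0.1 -0.1  0.2] op 0.0875
```

View pics/w10.png

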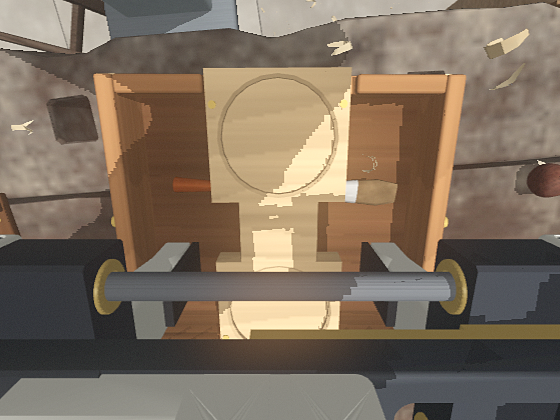

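```bash
python3 -m creep '[[0,0,0,-0.002,0,0.012,1],[0,0,-0.003,-0.002,0,0.032,1],[0,0,-0.003,-0.002,0,0.05,1],[0,0,-0.003,-0.002,0,0.062,1],[0,0,-0.003,-0.002,0,0.068,1],[0,0,-0.003,-0.002,0,0.07,1],[0,0,-0.003,-0.002,0,0.07,1]]'
python3 -c "
from h import *
delta([.4875,.273,.058],175.9,True)"
python3 -m creep '[[0,0,0,0,0,0,0.5],[0,0,0,0,0,0,0.35],[0,0,0,0,0,0,0.35],[0,0,0,0,0,0,0.35],[0,0,0,0,0,0,0.35],[0,0,0,0,0,0,0.35]]'
python3 -c "
from h import *
delta([.4875,.273,.058],175.9,True)"
```

```text
clock: 19.65
tool_pos: [0.4881, 0.2738, 0.1058]
orientation: [179.8, 0.0, 175.8]
force: [0.6, -0.2, 0.4]
opening: 0.0876
turn [ 0.0036  0.0007 -0.0009] shift [ 0.0006 -0.0009  0.001 ] | t 19.65 [0.4881 0.2738 0.1058] [1.7979e+02 4.0000e-02 1.7585e+02] F [ 0.6 -0.2  0.4] op 0.0876
clock: 20.15
tool_pos: [0.4876, 0.2735, 0.1054]
orientation: [179.9, -0.0, 175.9]
force: [-0.2, -0.2, 3.1]
opening: 0.0539
turn [ 0.0025 -0.0001 -0.0005] shift [ 0.0001 -0.0005  0.0006] | t 20.15 [0.4876 0.2735 0.1054] [ 1.7986e+02 -1.0000e-02  1.7587e+02] F [-0.2 -0.2  3.1] op 0.0539
```

```bash
python3 -m creep '[[0,0,0,0,0,-0.002,0.35],[0,0,0,0,0,-0.008,0.35],[0,0,0,0,0,-0.02,0.35],[0,0,0,0,0,-0.04,0.35],[0,0,0,0,0,-0.065,0.35],[0,0,0,0,0,-0.095,0.35],[0,0,0,0,0,-0.125,0.35],[0,0,0,0,0,-0.145,0.35],[0,0,0,0,0,-0.15,0.35],[0,0,0,0,0,-0.15,0.35]]'
python3 - <<'E'
from h import *
delta([.4895,-.1993,.065],-174,True)
cv2.imwrite("pics/w11.png",ctrl.snapshot("wrist"));cv2.imwrite("pics/s11.png",ctrl.snapshot("side"))
crop("pics/s11.png","pics/s11a.png",200,150,400,380,3)
E
```

```text
clock: 20.98
tool_pos: [0.488, 0.2738, 0.2569]
orientation: [179.7, 0.1, 175.9]
force: [0.2, -0.1, -3.6]
opening: 0.0537
turn [ 0.0056  0.0025 -0.1769] shift [-0.0354 -0.4726  0.1424] | t 20.98 [0.488  0.2738 0.2569] [1.7967e+02 1.1000e-01 1.7586e+02] F [ 0.2 -0.1 -3.6] op 0.0537
```

View pics/w11.png

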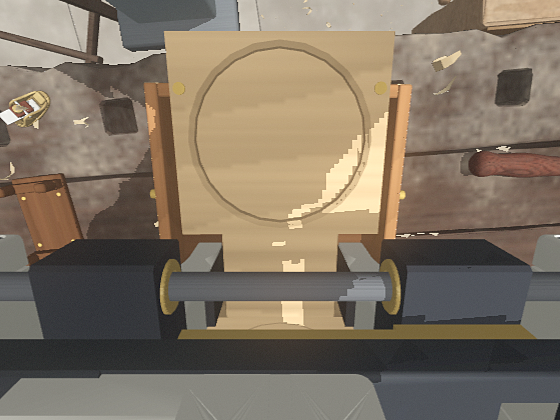

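View pics/s11a.png

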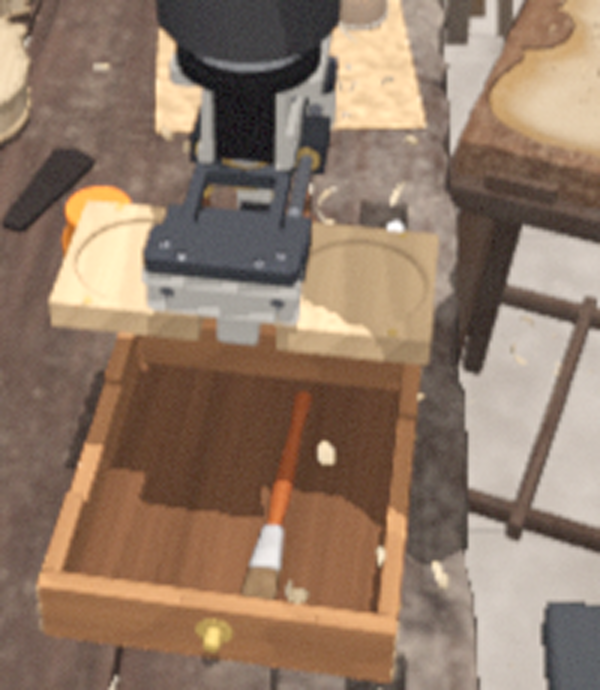

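```bash
python3 -m creep '[[0,0,0,-0.002,-0.012,0,0.35],[0,0,-0.01,-0.004,-0.04,0,0.35],[0,0,-0.03,-0.007,-0.075,0,0.35],[0,0,-0.05,-0.01,-0.113,0,0.35],[0,0,-0.07,-0.013,-0.152,0,0.35],[0,0,-0.09,-0.016,-0.192,0,0.35],[0,0,-0.11,-0.019,-0.232,0,0.35],[0,0,-0.13,-0.022,-0.272,0,0.35],[0,0,-0.15,-0.025,-0.312,0,0.35],[0,0,-0.165,-0.028,-0.352,0,0.35],[0,0,-0.175,-0.031,-0.392,0,0.35],[0,0,-0.177,-0.034,-0.425,0,0.35]]'
python3 -c "
from h import *
delta([.4895,-.1993,.065],-174,True)"
```

```text
clock: 22.08
tool_pos: [0.4893, -0.1557, 0.2523]
orientation: [179.8, -0.1, -174.0]
force: [1.2, 0.5, -2.7]
opening: 0.0534
turn [ 0.0033 -0.0024 -0.    ] shift [ 0.004  -0.0438  0.1403] | t 22.08 [ 0.4893 -0.1557  0.2523] [ 1.7981e+02 -1.4000e-01 -1.7400e+02] F [ 1.2  0.5 -2.7] op 0.0534
```

```bash
python3 -m creep '[[0,0,0,0.001,-0.02,0.01,0.35],[0,0,0,0.003,-0.034,0.03,0.35],[0,0,0,0.004,-0.042,0.055,0.35],[0,0,0,0.004,-0.044,0.085,0.35],[0,0,0,0.004,-0.044,0.11,0.35],[0,0,0,0.004,-0.044,0.13,0.35],[0,0,0,0.004,-0.044,0.14,0.35],[0,0,0,0.004,-0.044,0.14,0.35],[0,0,0,0.004,-0.044,0.14,0.35]]'
python3 - <<'E'
from h import *
delta([.4895,-.1993,.025],-174,True)
cv2.imwrite("pics/w12.png",ctrl.snapshot("wrist"))
E
```

```text
clock: 22.83
tool_pos: [0.4912, -0.197, 0.1132]
orientation: [179.8, -0.1, -174.0]
force: [0.5, -0.3, -2.8]
opening: 0.0537
turn [ 0.003  -0.0015  0.0003] shift [ 0.0019 -0.0023  0.0414] | t 22.83 [ 0.4912 -0.197   0.1132] [ 1.7983e+02 -9.0000e-02 -1.7398e+02] F [ 0.5 -0.3 -2.8] op 0.0537
```

View pics/w12.png

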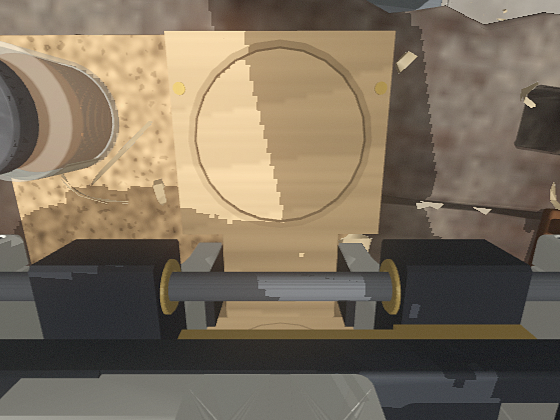

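```bash
python3 -m creep '[[0,0,0,0.001,-0.001,0.01,0.35],[0,0,0,0.002,-0.002,0.022,0.35],[0,0,0,0.002,-0.002,0.031,0.35],[0,0,0,0.002,-0.002,0.036,0.35],[0,0,0,0.002,-0.002,0.037,0.35],[0,0,0,0.002,-0.002,0.037,0.35]]'
python3 -m creep '[[0,0,0,0,0,0.001,0.35],[0,0,0,0,0,0.002,0.35],[0,0,0,0,0,0.002,0.35]]'
python3 -c "
from h import *
delta([.4895,-.1993,.025],-174,True)"
```

```text
clock: 23.38
tool_pos: [0.4899, -0.1988, 0.0766]
orientation: [179.8, 0.0, -174.0]
force: [0.2, -0.1, -2.9]
opening: 0.0536
clock: 23.63
tool_pos: [0.4901, -0.1988, 0.075]
orientation: [179.8, 0.1, -174.0]
force: [-0.4, -1.3, -3.5]
opening: 0.0534
turn [0.0029 0.0011 0.0001] shift [ 0.0006 -0.0004  0.0032] | t 23.63 [ 0.4901 -0.1988  0.075 ] [ 1.7984e+02  6.0000e-02 -1.7399e+02] F [-0.4 -1.3 -3.5] op 0.0534
```

```bash
python3 -m creep '[[0,0,0,0,0,0.001,0.35],[0,0,0,0,0,0.002,0.35],[0,0,0,0,0,0.002,0.35]]'
python3 -m creep '[[0,0,0,0,0,0.001,0.35],[0,0,0,0,0,0.001,0.35]]'
python3 -c "
from h import *
delta([.4895,-.1993,.025],-174,True)"
```

```text
clock: 23.88
tool_pos: [0.4898, -0.1988, 0.0727]
orientation: [179.8, 0.0, -174.0]
force: [0.0, 0.6, -2.0]
opening: 0.0535
clock: 24.05
tool_pos: [0.4899, -0.1988, 0.0723]
orientation: [179.8, 0.0, -174.0]
force: [-3.1, 2.1, 6.0]
opening: 0.0537
turn [0.0028 0.0006 0.0004] shift [ 0.0004 -0.0004  0.0005] | t 24.05 [ 0.4899 -0.1988  0.0723] [ 1.7984e+02  3.0000e-02 -1.7398e+02] F [-3.1  2.1  6. ] op 0.0537
```

```bash
python3 -m creep '[[0,0,0,0,0,-0.0005,0.6],[0,0,0,0,0,-0.0005,1],[0,0,0,0,0,-0.0005,1],[0,0,0,0,0,-0.0005,1],[0,0,0,0,0,-0.01,1],[0,0,0,0,0,-0.03,1],[0,0,0,0,0,-0.06,1],[0,0,0,0,0,-0.1,1],[0,0,0,0,0,-0.14,1],[0,0,0,0,0,-0.17,1],[0,0,0,0,0,-0.185,1],[0,0,0,0,0,-0.19,1]]'
python3 - <<'E'
from h import *
m=ctrl.camera_model("wrist");np.savez("w13.npz",**m)
cv2.imwrite("pics/w13.png",ctrl.snapshot("wrist"))
delta([.4662,.2793,.13],-96.35,True)
E
```

```text
clock: 25.05
tool_pos: [0.4909, -0.1997, 0.2663]
orientation: [179.9, 0.4, -174.0]
force: [-0.7, 0.3, -0.9]
opening: 0.0875
turn [-0.0024  0.006  -1.3549] shift [-0.0254  0.4787  0.0894] | t 25.10 [ 0.4906 -0.1996  0.2652] [ 179.9     0.33 -173.98] F [ 0.6 -0.1  0.8] op 0.0877
```

View pics/w13.png

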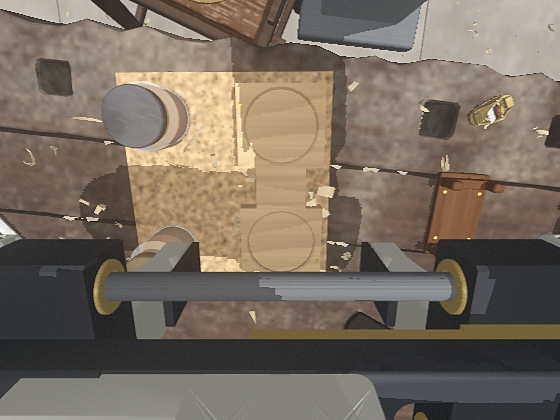

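The board is flat on the mat's right half, with both jars on the left half. Next is the brush.

```bash
python3 -m creep '[[0,0,-0.08,-0.002,0.015,0,1],[0,0,-0.2,-0.004,0.05,0,1],[0,0,-0.32,-0.006,0.09,0,1],[0,0,-0.44,-0.008,0.13,0,1],[0,0,-0.56,-0.01,0.17,0,1],[0,0,-0.68,-0.012,0.21,0,1],[0,0,-0.8,-0.015,0.25,0,1],[0,0,-0.92,-0.018,0.29,0,1],[0,0,-1.04,-0.02,0.33,0,1],[0,0,-1.15,-0.022,0.37,0,1],[0,0,-1.25,-0.024,0.41,0,1],[0,0,-1.31,-0.025,0.445,0,1]]'
python3 -c "
from h import *
delta([.4662,.2793,.16],-96.35,True)"
```

```text
clock: 26.1
tool_pos: [0.4672, 0.2478, 0.2621]
orientation: [179.9, 0.1, -98.6]
force: [0.4, -0.3, 0.5]
opening: 0.088
turn [ 0.0012  0.0018 -0.039 ] shift [-0.0309  0.0056  0.0553] | t 26.10 [0.4672 0.2478 0.2621] [ 1.7993e+02  1.0000e-01 -9.8580e+01] F [ 0.4 -0.3  0.5] op 0.088
```

```bash
python3 -m creep '[[0,0,-0.02,-0.015,0.002,0.01,1],[0,0,-0.037,-0.026,0.005,0.03,1],[0,0,-0.037,-0.03,0.005,0.05,1],[0,0,-0.037,-0.03,0.005,0.055,1],[0,0,-0.037,-0.03,0.005,0.055,1]]'
python3 - <<'E'
from h import *
m=ctrl.camera_model("wrist");np.savez("w14.npz",**m)
cv2.imwrite("pics/w14.png",ctrl.snapshot("wrist"))
delta([.4662,.2793,.16],-96.35,True)
E
```

```text
clock: 26.52
tool_pos: [0.4668, 0.2752, 0.2056]
orientation: [179.8, -0.1, -96.8]
force: [-0.0, -0.8, 0.9]
opening: 0.0876
turn [ 0.0017  0.0004 -0.0085] shift [-0.0037  0.0017  0.0004] | t 26.57 [0.4675 0.2755 0.2072] [ 1.7991e+02  2.0000e-02 -9.6840e+01] F [0.1 0.2 0.5] op 0.0874
```

View pics/w14.png

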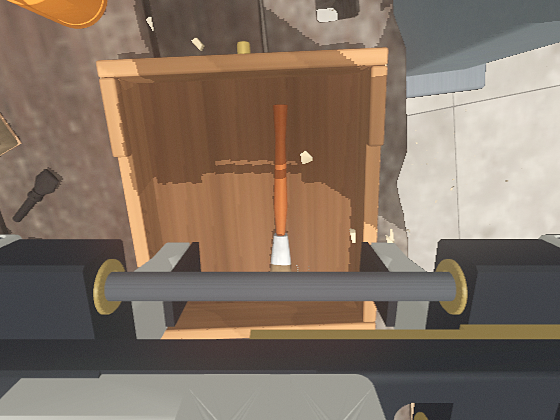

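```bash
python3 - <<'E'
from h import *
m=dict(np.load("w14.npz"))
im=cv2.imread("pics/w14.png");h=cv2.cvtColor(im,cv2.COLOR_BGR2HSV)
k=cv2.inRange(h,(3,190,90),(14,255,255));k[:,:240]=0;k[:,320:]=0;k[:90]=0;k[245:]=0
n,l,st,c=cv2.connectedComponentsWithStats(k);i=1+st[1:,4].argmax();print(st[i])
P=[]
for y in range(st[i][1]+3,st[i][1]+st[i][3]-3,6):
    xs=np.where(l[y]==i)[0];p=onz("wrist",(xs.mean(),y),.017,m);P.append(p);print(y,xs.min(),xs.max(),p.round(4))
P=np.array(P);d=P[-1]-P[0];print(np.degrees(np.arctan2(d[1],d[0])))
tip=onz("wrist",(280,st[i][1]),.016,m);fer=onz("wrist",(281,235),.018,m);u=d/np.linalg.norm(d);print(tip,fer,np.linalg.norm(fer-tip),"centre",tip+u*.0905)
E
```

```text
Traceback (most recent call last):
ValueError: attempt to get argmax of an empty sequence
```

```bash
python3 - <<'E'
from h import *
m=dict(np.load("w14.npz"))
im=cv2.imread("pics/w14.png");h=cv2.cvtColor(im,cv2.COLOR_BGR2HSV)
print(h[130,270:292].tolist(),h[200,270:292].tolist())
E
```

```text
[[13, 132, 110], [12, 137, 108], [12, 128, 112], [12, 127, 108], [12, 142, 108], [10, 169, 127], [10, 177, 141], [11, 176, 145], [10, 179, 147], [10, 174, 154], [10, 175, 160], [11, 168, 164], [11, 173, 159], [11, 173, 153], [10, 173, 146], [10, 169, 130], [12, 138, 111], [13, 132, 110], [13, 132, 110], [13, 132, 108], [13, 130, 106], [12, 129, 107]] [[13, 131, 164], [13, 128, 165], [13, 128, 164], [14, 134, 122], [10, 171, 149], [11, 164, 185], [11, 168, 200], [12, 173, 205], [11, 168, 211], [12, 171, 216], [12, 166, 227], [12, 165, 234], [12, 164, 229], [12, 165, 221], [12, 169, 213], [11, 171, 204], [11, 173, 183], [12, 138, 166], [13, 122, 163], [13, 128, 160], [13, 133, 153], [13, 126, 154]]
```

```bash
python3 - <<'E'
from h import *
m=dict(np.load("w14.npz"))
im=cv2.imread("pics/w14.png");h=cv2.cvtColor(im,cv2.COLOR_BGR2HSV)
k=cv2.inRange(h,(3,155,90),(14,255,255));k[:,:240]=0;k[:,320:]=0;k[:90]=0;k[245:]=0
n,l,st,c=cv2.connectedComponentsWithStats(k);i=1+st[1:,4].argmax();print(st[i])
P=[]
for y in range(st[i][1]+3,st[i][1]+st[i][3]-3,10):
    xs=np.where(l[y]==i)[0];p=onz("wrist",(xs.mean(),y),.017,m);P.append(p);print(y,xs.min(),xs.max(),p.round(4))
P=np.array(P);d=P[-1]-P[0];print(np.degrees(np.arctan2(d[1],d[0])))
tip=onz("wrist",(280,st[i][1]),.016,m);fer=onz("wrist",(281,st[i][1]+st[i][3]),.018,m);u=d/np.linalg.norm(d);print(tip,fer,np.linalg.norm(fer-tip),"centre",tip+u*.0905)
E
```

```text
[ 273  104   15  132 1507]
107 273 286 [0.456  0.1919]
117 274 285 [0.457  0.2001]
127 275 285 [0.4576 0.2084]
137 275 284 [0.459  0.2168]
147 275 284 [0.4601 0.2254]
157 275 285 [0.4607 0.2341]
167 275 285 [0.4617 0.243 ]
177 275 286 [0.4624 0.252 ]
187 274 286 [0.4639 0.2612]
197 274 286 [0.4651 0.2705]
207 274 286 [0.4662 0.28  ]
217 275 285 [0.4674 0.2896]
227 276 284 [0.4686 0.2995]
83.34717848212695
[0.45528249 0.1895321 ] [0.46865432 0.30823705] 0.11945573260497225 centre [0.46576718 0.27942271]
```

```bash
python3 -c "
from h import *
delta([.466,.279,.0305],-96.5,True)"
python3 -m creep '[[0,0,0,-0.002,0.001,0,0.5],[0,0,-0.006,-0.0032,0.0018,0.005,0.45],[0,0,-0.006,-0.0032,0.0018,0.025,0.45],[0,0,-0.006,-0.0032,0.0018,0.05,0.45],[0,0,-0.006,-0.0032,0.0018,0.075,0.45],[0,0,-0.006,-0.0032,0.0018,0.095,0.45],[0,0,-0.006,-0.0032,0.0018,0.107,0.45],[0,0,-0.006,-0.0032,0.0018,0.11,0.45],[0,0,-0.006,-0.0032,0.0018,0.11,0.45]]'
python3 - <<'E'
from h import *
delta([.466,.279,.0305],-96.5,True)
cv2.imwrite("pics/s15.png",ctrl.snapshot("side"))
crop("pics/s15.png","pics/s15a.png",200,200,400,380,4)
E
```

```text
turn [ 0.0017  0.0004 -0.0059] shift [-0.0033  0.0017  0.1299] | t 26.57 [0.4675 0.2755 0.2072] [ 1.7991e+02  2.0000e-02 -9.6840e+01] F [0.1 0.2 0.5] op 0.0874
clock: 27.32
tool_pos: [0.4665, 0.2798, 0.0979]
orientation: [180.0, 0.1, -96.5]
force: [0.1, 0.6, 0.9]
opening: 0.0404
turn [0.0005 0.0023 0.0003] shift [0.0009 0.0004 0.0206] | t 27.32 [0.4665 0.2798 0.0979] [ 1.7997e+02  1.3000e-01 -9.6490e+01] F [0.1 0.6 0.9] op 0.0404
```

View pics/s15a.png

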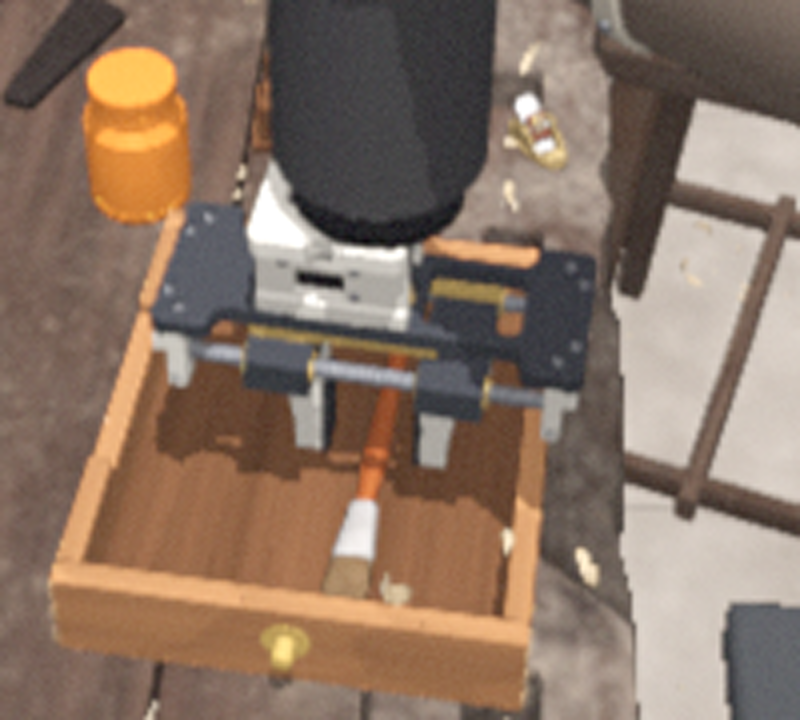

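```bash
python3 -m creep '[[0,0,0,0,0,0.008,0.45],[0,0,0,0,0,0.014,0.45],[0,0,0,0,0,0.018,0.45],[0,0,0,0,0,0.0195,0.45],[0,0,0,0,0,0.0195,0.45]]'
python3 -c "
from h import *
delta([.466,.279,.0305],-96.5,True)"
```

```text
clock: 27.78
tool_pos: [0.4663, 0.2799, 0.0783]
orientation: [180.0, 0.1, -96.5]
force: [1.0, -0.2, 0.1]
opening: 0.0393
turn [0.0005 0.0024 0.0004] shift [0.0009 0.0002 0.001 ] | t 27.78 [0.4663 0.2799 0.0783] [ 1.7997e+02  1.4000e-01 -9.6480e+01] F [ 1.  -0.2  0.1] op 0.0393
```

```bash
python3 -m creep '[[0,0,0,0,0,0.0005,0.2],[0,0,0,0,0,0.0005,0],[0,0,0,0,0,0.0005,0],[0,0,0,0,0,0.0005,0],[0,0,0,0,0,0.0005,0],[0,0,0,0,0,0.0005,0]]'
python3 -m creep '[[0,0,0,0,0,-0.004,0],[0,0,0,0,0,-0.015,0],[0,0,0,0,0,-0.035,0],[0,0,0,0,0,-0.06,0],[0,0,0,0,0,-0.085,0],[0,0,0,0,0,-0.1,0],[0,0,0,0,0,-0.1,0],[0,0,0,0,0,-0.1,0]]'
python3 - <<'E'
from h import *
delta([.5052,.0112,.081],-177.2,True)
for n in("side","wrist"): cv2.imwrite(f"pics/{n}16.png",ctrl.snapshot(n))
crop("pics/side16.png","pics/s16a.png",200,180,400,380,3)
E
```

```text
clock: 28.28
tool_pos: [0.4665, 0.2802, 0.0783]
orientation: [-180.0, 0.2, -96.5]
force: [-0.7, 0.2, 0.8]
opening: 0.0115
clock: 28.95
tool_pos: [0.4666, 0.2801, 0.1793]
orientation: [-179.9, 0.3, -96.5]
force: [-0.1, 0.0, -0.5]
opening: 0.0115
turn [0.0027 0.005  1.4089] shift [ 0.2631 -0.0686  0.0502] | t 28.95 [0.4666 0.2801 0.1793] [-179.94    0.29  -96.48] F [-0.1  0.  -0.5] op 0.0115
```

View pics/s16a.png

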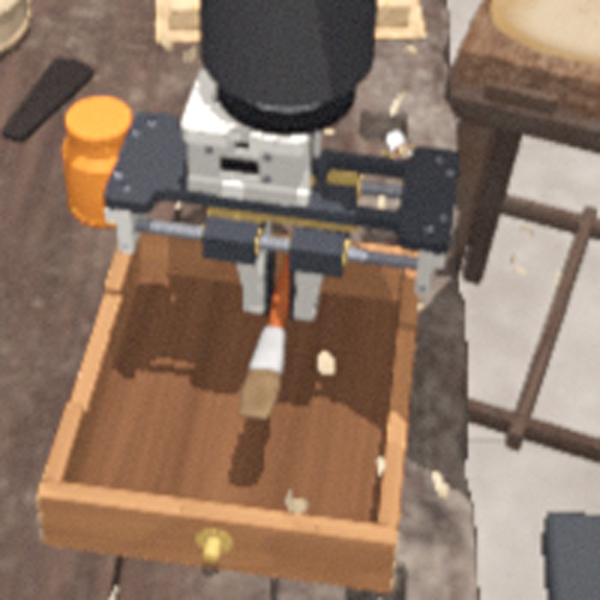

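View pics/wrist16.png

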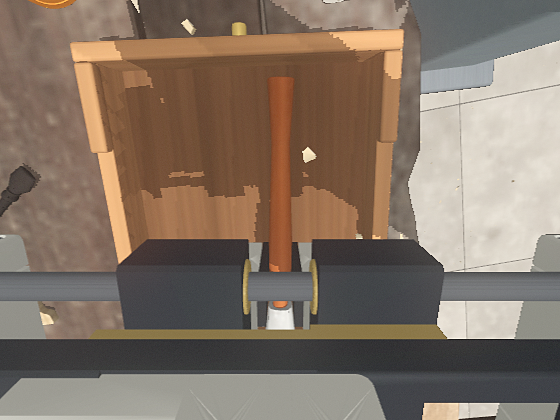

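```bash
python3 - <<'E'
from h import *
print(onz("side",(233,218),.085),onz("side",(235,246),0.0),tri("side",(233,218),"scene",(140+688/5,135+208/5)))
E
```

```text
[0.61354076 0.07400567] [0.61444969 0.07370158] [0.61272085 0.07653778 0.08673444]
```

```bash
python3 -m creep '[[0,0,0.03,0.003,0,-0.02,0],[0,0,0.1,0.015,-0.004,-0.04,0],[0,0,0.22,0.04,-0.01,-0.055,0],[0,0,0.34,0.07,-0.018,-0.065,0],[0,0,0.46,0.1,-0.026,-0.07,0],[0,0,0.58,0.13,-0.034,-0.07,0],[0,0,0.7,0.16,-0.042,-0.07,0],[0,0,0.82,0.19,-0.05,-0.07,0],[0,0,0.94,0.215,-0.057,-0.07,0],[0,0,1.06,0.235,-0.062,-0.07,0],[0,0,1.18,0.25,-0.066,-0.07,0],[0,0,1.28,0.26,-0.068,-0.07,0]]'
python3 -m creep '[[0,0,0.08,0.002,0,0,0],[0,0,0.12,0.002,0,0,0],[0,0,0.128,0.002,0,0,0],[0,0,0.128,0.002,0,0,0],[0,0,0.128,0.002,0,0,0]]'
python3 - <<'E'
from h import *
delta([.5052,.0112,.071],-177.2,True)
m=ctrl.camera_model("wrist");np.savez("w17.npz",**m)
cv2.imwrite("pics/w17.png",ctrl.snapshot("wrist"))
E
```

```text
clock: 30.05
tool_pos: [0.5042, 0.0119, 0.246]
orientation: [179.9, -0.1, -170.2]
force: [0.2, -0.5, -1.1]
opening: 0.0114
clock: 30.47
tool_pos: [0.5025, 0.0133, 0.2467]
orientation: [179.8, -0.0, -177.1]
force: [0.2, -0.2, -0.1]
opening: 0.0116
turn [ 0.0026 -0.0008  0.0026] shift [-0.0027 -0.0026  0.1289] | t 30.47 [0.5025 0.0133 0.2467] [ 1.7985e+02 -4.0000e-02 -1.7705e+02] F [ 0.2 -0.2 -0.1] op 0.0116
```

View pics/w17.png

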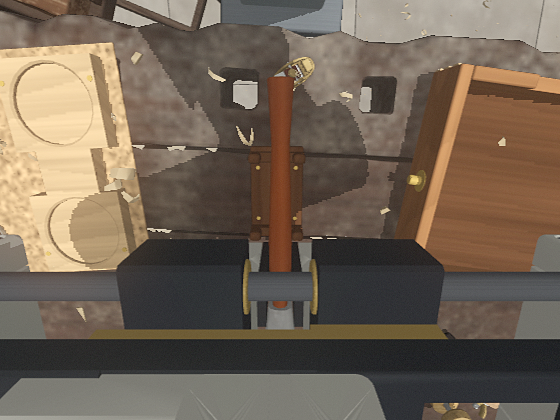

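```bash
python3 - <<'E'
from h import *
m=dict(np.load("w17.npz"))
crop("pics/w17.png","pics/w17a.png",235,130,325,245,6)
E
```

```text
(no output)
```

View pics/w17a.png

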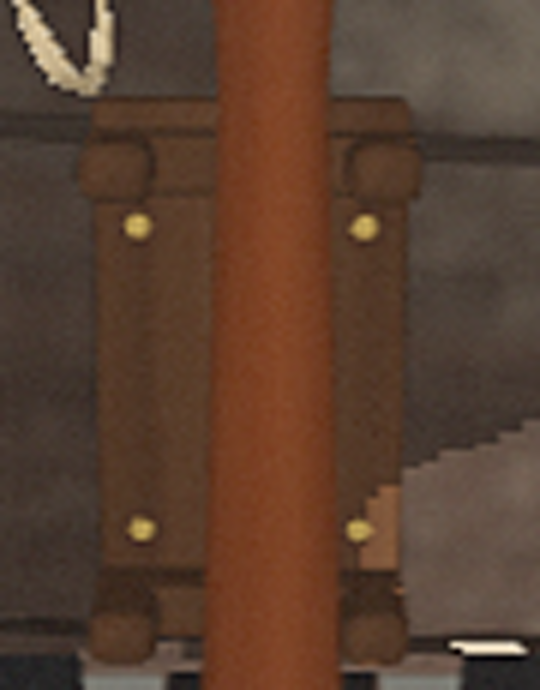

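```bash
python3 - <<'E'
from h import *
m=dict(np.load("w17.npz"));C=lambda u,v:(235+u/6,130+v/6)
P=np.array([onz("wrist",C(*p),.008,m) for p in((138,226),(365,227),(358,530),(142,529))]);print(P.round(4),P.mean(0).round(4))
d=(P[3]-P[0]+P[2]-P[1]);print(np.degrees(np.arctan2(d[1],d[0])))
E
```

```text
[[ 0.4782 -0.0101]
 [ 0.4764  0.0299]
 [ 0.5324  0.0322]
 [ 0.5342 -0.0076]] [0.5053 0.0111]
2.465586521709491
```

```bash
python3 -m creep '[[0,0,0,-0.001,-0.001,0.01,0],[0,0,0.003,-0.0028,-0.0024,0.03,0],[0,0,0.003,-0.0028,-0.0024,0.06,0],[0,0,0.003,-0.0028,-0.0024,0.09,0],[0,0,0.003,-0.0028,-0.0024,0.115,0],[0,0,0.003,-0.0028,-0.0024,0.132,0],[0,0,0.003,-0.0028,-0.0024,0.142,0],[0,0,0.003,-0.0028,-0.0024,0.145,0],[0,0,0.003,-0.0028,-0.0024,0.145,0]]'
python3 - <<'E'
from h import *
delta([.5053,.0112,.0415],-177.3,True)
for n in("side","wrist"): cv2.imwrite(f"pics/{n}18.png",ctrl.snapshot(n))
crop("pics/side18.png","pics/s18a.png",230,180,340,260,7)
E
```

```text
clock: 31.27
tool_pos: [0.5055, 0.0114, 0.1017]
orientation: [179.9, -0.1, -177.3]
force: [-0.3, -0.4, 0.2]
opening: 0.0113
turn [ 0.0024 -0.001   0.0001] shift [ 0.0002 -0.0002  0.0134] | t 31.27 [0.5055 0.0114 0.1017] [ 1.7986e+02 -6.0000e-02 -1.7729e+02] F [-0.3 -0.4  0.2] op 0.0113
```

View pics/s18a.png

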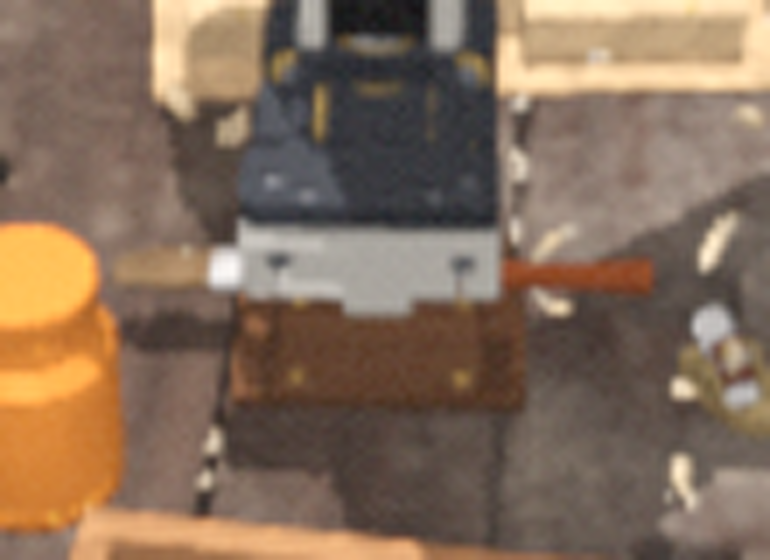

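View pics/wrist18.png

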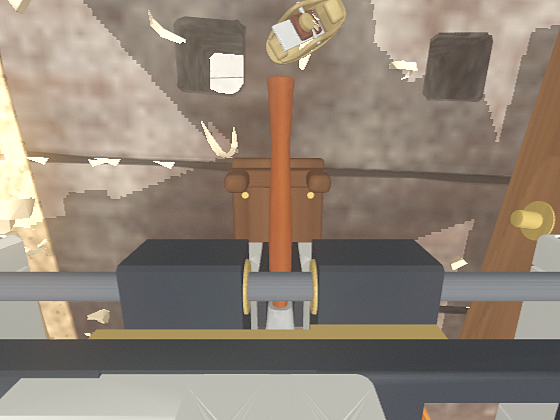

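```bash
python3 -m creep '[[0,0,0,0,0,0.005,0],[0,0,0,0,0,0.009,0],[0,0,0,0,0,0.0115,0],[0,0,0,0,0,0.0125,0],[0,0,0,0,0,0.0125,0]]'
python3 -c "
from h import *
delta([.5053,.0112,.0415],-177.3,True)"
```

```text
clock: 31.78
tool_pos: [0.5055, 0.0114, 0.0897]
orientation: [179.8, 0.0, -177.3]
force: [-0.4, -0.1, -0.6]
opening: 0.0119
turn [ 0.0029  0.0001 -0.0003] shift [ 0.0003 -0.0002  0.0014] | t 31.78 [0.5055 0.0114 0.0897] [ 1.7983e+02  1.0000e-02 -1.7732e+02] F [-0.4 -0.1 -0.6] op 0.0119
```

```bash
python3 -m creep '[[0,0,0,0,0,0.001,0],[0,0,0,0,0,0.001,0],[0,0,0,0,0,0.001,0]]'
python3 -m creep '[[0,0,0,0,0,0,0.18],[0,0,0,0,0,0,0.25],[0,0,0,0,0,0,0.35],[0,0,0,0,0,0,0.4],[0,0,0,0,0,0,0.4],[0,0,0,0,0,-0.01,0.4],[0,0,0,0,0,-0.03,0.4],[0,0,0,0,0,-0.06,0.6],[0,0,0,0,0,-0.1,1],[0,0,0,0,0,-0.14,1],[0,0,0,0,0,-0.16,1],[0,0,0,0,0,-0.165,1]]'
python3 - <<'E'
from h import *
delta([.4895,-.1993,.065],-174,True)
for n in("side","wrist"): cv2.imwrite(f"pics/{n}19.png",ctrl.snapshot(n))
crop("pics/side19.png","pics/s19a.png",230,180,340,260,7)
E
```

```text
clock: 32.03
tool_pos: [0.5057, 0.0115, 0.0889]
orientation: [179.8, 0.0, -177.3]
force: [-0.5, 0.0, 0.4]
opening: 0.0117
clock: 33.03
tool_pos: [0.5073, 0.0113, 0.2596]
orientation: [179.7, 0.5, -177.3]
force: [-0.3, -0.0, 0.1]
opening: 0.0629
turn [ 0.0045  0.0085 -0.0573] shift [ 0.029  -0.2102  0.1465] | t 33.03 [0.5073 0.0113 0.2596] [ 179.73    0.48 -177.28] F [-0.3 -0.   0.1] op 0.0629
```

View pics/s19a.png

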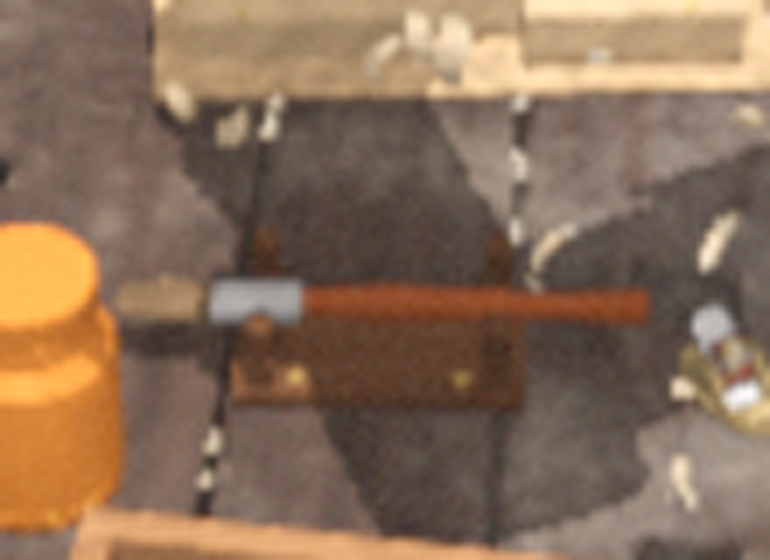

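View pics/wrist19.png

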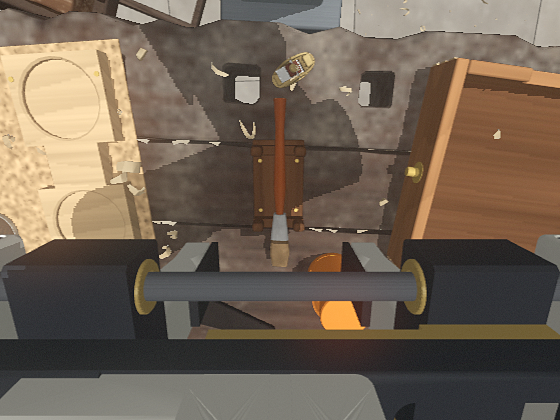

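The brush lies in both notches: ferrule in one, handle in the other, with ends at (280,98) and (280,266) in the wrist view. Next I'll fetch the board.

```bash
python3 - <<'E'
from h import *
P=np.array([onz("wrist",p,.026) for p in((280,98),(280,266))]);print(P.round(4),P.mean(0).round(4),np.linalg.norm(P[1]-P[0]))
delta([.4899,-.1988,.0255],-174,True)
E
python3 -m creep '[[0,0.003,-0.01,0.002,-0.015,0,1],[0,0.006,-0.02,0.006,-0.045,0,1],[0,0.006,-0.03,0.011,-0.08,0,1],[0,0.006,-0.04,0.016,-0.115,0,1],[0,0.006,-0.05,0.021,-0.15,0.01,1],[0,0.006,-0.057,0.026,-0.18,0.03,1],[0,0.006,-0.057,0.029,-0.2,0.05,1],[0,0.006,-0.057,0.029,-0.2085,0.075,1],[0,0.006,-0.057,0.029,-0.2095,0.1,1],[0,0.006,-0.057,0.029,-0.2095,0.1,1],[0,0.006,-0.057,0.029,-0.2095,0.1,1]]'
python3 - <<'E'
from h import *
delta([.4899,-.1988,.0255],-174,True)
cv2.imwrite("pics/w20.png",ctrl.snapshot("wrist"))
E
```

```text
[[0.4126 0.0083]
 [0.5914 0.0166]] [0.502  0.0124] 0.17899070239058484
turn [ 0.0042  0.0042 -0.0579] shift [ 0.0267 -0.2097  0.1827] | t 33.13 [0.506  0.0111 0.256 ] [ 179.75    0.23 -177.32] F [-0.4  0.7  0.1] op 0.071
clock: 34.05
tool_pos: [0.485, -0.1995, 0.1516]
orientation: [179.8, -0.6, -174.1]
force: [0.5, 0.1, 1.1]
opening: 0.0875
turn [ 0.0038 -0.0107 -0.0015] shift [-0.0058 -0.0002  0.0792] | t 34.05 [ 0.485  -0.1995  0.1516] [ 179.78   -0.61 -174.08] F [0.5 0.1 1.1] op 0.0875
```

View pics/w20.png

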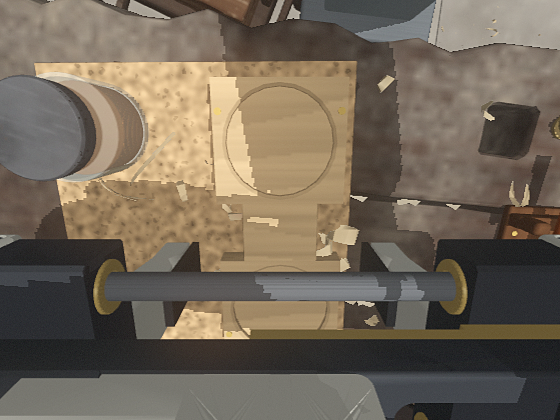

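```bash
python3 -m creep '[[0,-0.006,0,-0.003,0,0.015,1],[0.003,-0.009,0,-0.005,0,0.035,1],[0.003,-0.009,0,-0.005,0,0.055,1],[0.003,-0.009,0,-0.005,0,0.07,1],[0.003,-0.009,0,-0.005,0,0.077,1],[0.003,-0.009,0,-0.005,0,0.078,1],[0.003,-0.009,0,-0.005,0,0.078,1]]'
python3 -c "
from h import *
delta([.4899,-.1988,.0255],-174,True)"
```

```text
clock: 34.68
tool_pos: [0.4917, -0.1984, 0.0762]
orientation: [-180.0, 0.3, -174.0]
force: [-0.1, -0.7, -0.3]
opening: 0.0879
turn [-0.0002  0.0044  0.0001] shift [ 0.0019 -0.0002  0.0038] | t 34.68 [ 0.4917 -0.1984  0.0762] [-179.99    0.25 -174.  ] F [-0.1 -0.7 -0.3] op 0.0879
```

```bash
python3 -m creep '[[0,0.002,0,0.001,0,0.002,1],[0,0.004,0,0.0015,0,0.0032,1],[0,0.004,0,0.0015,0,0.0032,1],[0,0.004,0,0.0015,0,0.0032,1]]'
python3 -c "
from h import *
delta([.4899,-.1988,.0255],-174,True)"
python3 -m creep '[[0,0,0,0,0,0,0.5],[0,0,0,0,0,0,0.35],[0,0,0,0,0,0,0.35],[0,0,0,0,0,0,0.35],[0,0,0,0,0,0,0.35],[0,0,0,0,0,0,0.35]]'
python3 -c "
from h import *
delta([.4899,-.1988,.0255],-174,True)"
```

```text
clock: 35.02
tool_pos: [0.4897, -0.1988, 0.0725]
orientation: [-180.0, 0.0, -174.1]
force: [0.3, 0.1, -0.6]
opening: 0.0872
turn [-0.      0.0003 -0.0009] shift [-0.0002  0.      0.0002] | t 35.02 [ 0.4897 -0.1988  0.0725] [-1.8000e+02  2.0000e-02 -1.7405e+02] F [ 0.3  0.1 -0.6] op 0.0872
clock: 35.52
tool_pos: [0.4895, -0.1988, 0.072]
orientation: [180.0, -0.0, -174.1]
force: [0.5, 0.0, 0.2]
opening: 0.0538
turn [ 0.0001 -0.0005 -0.0009] shift [-0.0004 -0.     -0.0003] | t 35.52 [ 0.4895 -0.1988  0.072 ] [ 1.7999e+02 -3.0000e-02 -1.7405e+02] F [0.5 0.  0.2] op 0.0538
```

```bash
python3 -m creep '[[0,0,0,0,0,-0.003,0.35],[0,0,0,0,0,-0.012,0.35],[0,0,0,0,0,-0.03,0.35],[0,0,0,0,0,-0.055,0.35],[0,0,0,0,0,-0.085,0.35],[0,0,0,0,0,-0.115,0.35],[0,0,0,0,0,-0.145,0.35],[0,0,0,0,0,-0.165,0.35],[0,0,0,0,0,-0.17,0.35],[0,0,0,0,0,-0.17,0.35]]'
python3 - <<'E'
from h import *
delta([.488,.2735,.1086],175.85,True)
cv2.imwrite("pics/w21.png",ctrl.snapshot("wrist"))
E
```

```text
clock: 36.35
tool_pos: [0.49, -0.1988, 0.2439]
orientation: [-180.0, 0.2, -174.1]
force: [-0.7, 1.3, -3.4]
opening: 0.0537
turn [0.     0.0031 0.1762] shift [-0.0466  0.47    0.0886] | t 36.35 [ 0.49   -0.1988  0.2439] [-179.99    0.18 -174.06] F [-0.7  1.3 -3.4] op 0.0537
```

View pics/w21.png

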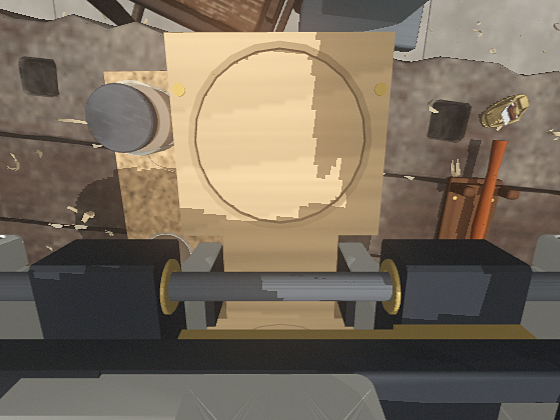

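```bash
python3 -m creep '[[0,0,0,-0.002,0.012,0,0.35],[0,0,0.01,-0.004,0.04,0,0.35],[0,0,0.03,-0.008,0.075,0,0.35],[0,0,0.05,-0.012,0.113,0,0.35],[0,0,0.07,-0.016,0.152,0,0.35],[0,0,0.09,-0.02,0.192,0,0.35],[0,0,0.11,-0.024,0.232,0,0.35],[0,0,0.13,-0.028,0.272,0,0.35],[0,0,0.15,-0.032,0.312,0,0.35],[0,0,0.165,-0.036,0.352,0,0.35],[0,0,0.174,-0.04,0.392,0,0.35],[0,0,0.176,-0.044,0.425,0,0.35]]'
python3 -m creep '[[0,0,0,0,0.025,0.005,0.35],[0,0,0,-0.001,0.038,0.015,0.35],[0,0,0,-0.001,0.044,0.03,0.35],[0,0,0,-0.001,0.0445,0.05,0.35],[0,0,0,-0.001,0.0445,0.07,0.35],[0,0,0,-0.001,0.0445,0.08,0.35],[0,0,0,-0.001,0.0445,0.083,0.35],[0,0,0,-0.001,0.0445,0.083,0.35],[0,0,0,-0.001,0.0445,0.083,0.35]]'
python3 - <<'E'
from h import *
delta([.488,.2735,.0586],175.85,True)
for n in("side","wrist"): cv2.imwrite(f"pics/{n}22.png",ctrl.snapshot(n))
crop("pics/side22.png","pics/s22a.png",200,220,360,380,4)
E
```

```text
clock: 37.4
tool_pos: [0.4878, 0.231, 0.2401]
orientation: [-179.9, -0.2, 175.9]
force: [1.3, -0.5, -3.3]
opening: 0.054
clock: 38.15
tool_pos: [0.4938, 0.2727, 0.1594]
orientation: [-180.0, -0.0, 175.9]
force: [-0.5, -0.3, -2.0]
opening: 0.0535
turn [-0.0001 -0.0002  0.0002] shift [0.0058 0.0003 0.054 ] | t 38.15 [0.4938 0.2727 0.1594] [-1.7999e+02 -1.0000e-02  1.7586e+02] F [-0.5 -0.3 -2. ] op 0.0535
```

View pics/s22a.png

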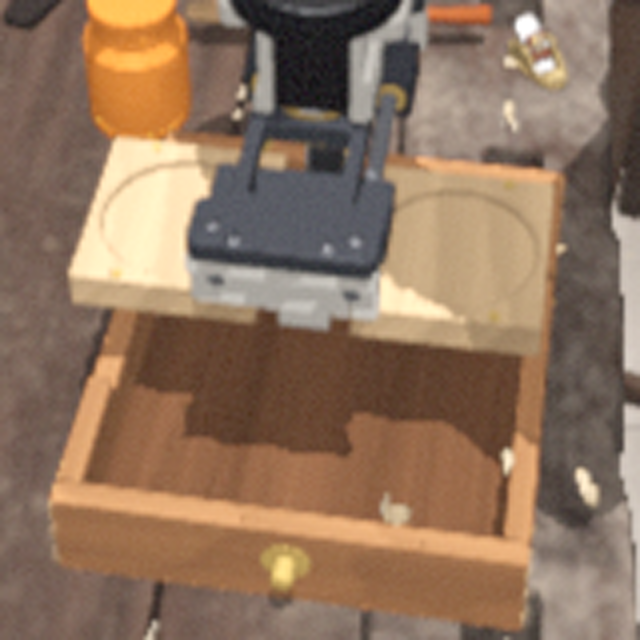

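View pics/wrist22.png

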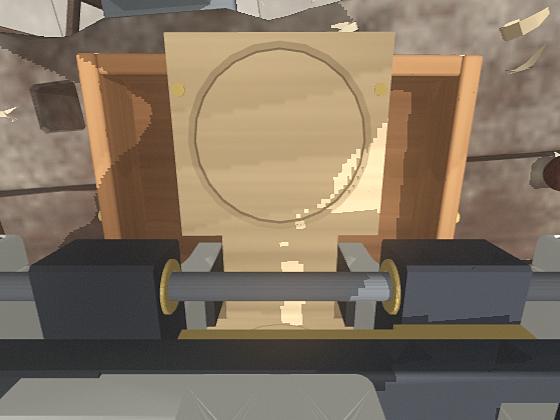

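```bash
python3 -m creep '[[0,0,0,0.002,0,0.006,0.35],[0,0,0,0.005,0.0003,0.016,0.35],[0,0,0,0.0058,0.0003,0.026,0.35],[0,0,0,0.0058,0.0003,0.033,0.35],[0,0,0,0.0058,0.0003,0.035,0.35],[0,0,0,0.0058,0.0003,0.035,0.35],[0,0,0,0.0058,0.0003,0.035,0.35]]'
python3 -c "
from h import *
delta([.488,.2735,.0586],175.85,True)"
```

```text
clock: 38.83
tool_pos: [0.4878, 0.2735, 0.1238]
orientation: [-180.0, -0.0, 175.9]
force: [-0.0, -0.1, -2.2]
opening: 0.0542
turn [-0.0005 -0.0007  0.0004] shift [-0.0002 -0.      0.0184] | t 38.83 [0.4878 0.2735 0.1238] [-1.7997e+02 -4.0000e-02  1.7587e+02] F [-0.  -0.1 -2.2] op 0.0542
```

```bash
python3 -m creep '[[0,0,0,0,0,0.004,0.35],[0,0,0,0,0,0.009,0.35],[0,0,0,0,0,0.013,0.35],[0,0,0,0,0,0.016,0.35],[0,0,0,0,0,0.0165,0.35],[0,0,0,0,0,0.0165,0.35]]'
python3 -m creep '[[0,0,0,0,0,0.001,0.35],[0,0,0,0,0,0.0015,0.35],[0,0,0,0,0,0.0015,0.35]]'
python3 -c "
from h import *
delta([.488,.2735,.0586],175.85,True)"
```

```text
clock: 39.33
tool_pos: [0.4876, 0.2734, 0.1072]
orientation: [-180.0, -0.0, 175.9]
force: [0.8, 0.5, -2.7]
opening: 0.0539
clock: 39.58
tool_pos: [0.4877, 0.2735, 0.1061]
orientation: [180.0, -0.0, 175.9]
force: [0.2, 0.1, -2.6]
opening: 0.0535
turn [ 0.0001 -0.0005  0.0002] shift [-0.0003 -0.      0.0007] | t 39.58 [0.4877 0.2735 0.1061] [ 1.7999e+02 -3.0000e-02  1.7586e+02] F [ 0.2  0.1 -2.6] op 0.0535
```

```bash
python3 -m creep '[[0,0,0,0,0,0.001,0.35],[0,0,0,0,0,0.0015,0.35],[0,0,0,0,0,0.0015,0.35]]'
python3 -c "
from h import *
delta([.488,.2735,.0586],175.85,True)"
```

```text
clock: 39.83
tool_pos: [0.4878, 0.2736, 0.105]
orientation: [180.0, -0.0, 175.9]
force: [-1.7, -1.2, 2.7]
opening: 0.0537
turn [ 0.0003 -0.0002  0.0003] shift [-0.0002 -0.0001 -0.0004] | t 39.83 [0.4878 0.2736 0.105 ] [ 1.7998e+02 -1.0000e-02  1.7587e+02] F [-1.7 -1.2  2.7] op 0.0537
```

Contact came at the original seated height (TCP z 0.105), so I'll release and look.

```bash
python3 -m creep '[[0,0,0,0,0,0,0.7],[0,0,0,0,0,0,1],[0,0,0,0,0,0,1],[0,0,0,0,0,0,1],[0,0,0,0,0,-0.01,1],[0,0,0,0,0,-0.035,1],[0,0,0,0,0,-0.07,1],[0,0,0,0,0,-0.11,1],[0,0,0,0,0,-0.15,1],[0,0,0,0,0,-0.17,1],[0,0,0,0,0,-0.175,1]]'
python3 - <<'E'
from h import *
delta([.4282,-.333,.043],175.7,True)
for n in("side","wrist"):
    np.savez(f"{n}23.npz",**ctrl.camera_model(n)); cv2.imwrite(f"pics/{n}23.png",ctrl.snapshot(n))
crop("pics/side23.png","pics/s23a.png",200,220,360,380,4)
E
```

```text
clock: 40.75
tool_pos: [0.4892, 0.2744, 0.2856]
orientation: [179.7, 0.3, 175.9]
force: [-0.8, -0.9, 0.4]
opening: 0.0874
turn [0.006  0.0056 0.0034] shift [ 0.0184 -0.6114  0.1921] | t 40.75 [0.4892 0.2744 0.2856] [179.66   0.32 175.89] F [-0.8 -0.9  0.4] op 0.0874
```

View pics/s23a.png

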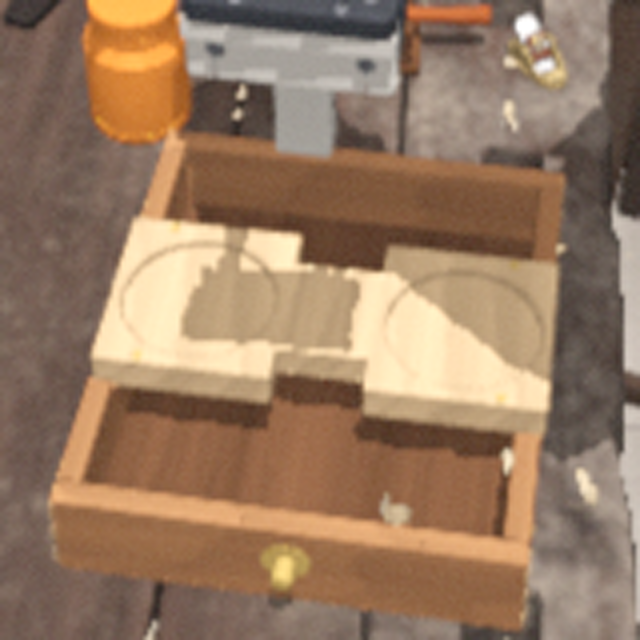

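View pics/wrist23.png

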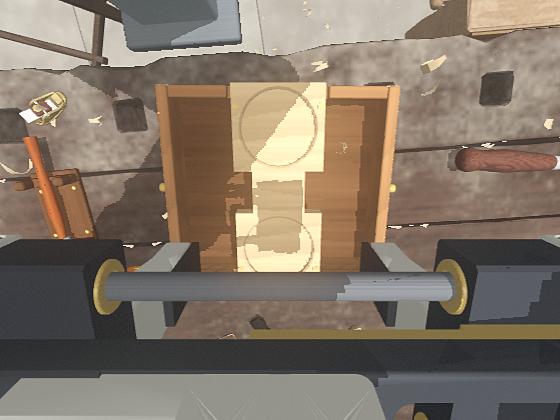

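The board is seated: its corner pixels in the side view match the start, about (336,327) and (224,314). The black jar goes back next.

```bash
python3 -m creep '[[0,0.005,0,0,-0.015,0,1],[0,0.005,0,-0.005,-0.05,0,1],[0,0.005,0,-0.01,-0.09,0,1],[0,0.005,0,-0.015,-0.13,0,1],[0,0.005,0,-0.02,-0.17,0,1],[0,0.005,0,-0.025,-0.21,0,1],[0,0.005,0,-0.025,-0.25,0,1],[0,0.005,0,-0.025,-0.29,0,1],[0,0.005,0,-0.025,-0.33,0,1],[0,0.005,0,-0.02,-0.37,0,1],[0,0.005,0,-0.015,-0.41,0,1],[0,0.005,0,-0.01,-0.45,0,1]]'
python3 -m creep '[[0,0,0.003,0.005,-0.04,0,1],[0,0,0.003,0.01,-0.075,0.005,1],[0,0,0.003,0.015,-0.11,0.015,1],[0,0,0.003,0.02,-0.135,0.03,1],[0,0,0.003,0.024,-0.152,0.05,1],[0,0,0.003,0.027,-0.161,0.07,1],[0,0,0.003,0.027,-0.161,0.09,1],[0,0,0.003,0.027,-0.161,0.1,1],[0,0,0.003,0.027,-0.161,0.1,1],[0,0,0.003,0.027,-0.161,0.1,1]]'
python3 - <<'E'
from h import *
delta([.4299,-.3338,.0438],175.7,True)
cv2.imwrite("pics/w24.png",ctrl.snapshot("wrist"))
E
```

```text
clock: 41.85
tool_pos: [0.4633, -0.1781, 0.2781]
orientation: [180.0, -0.5, 175.9]
force: [1.2, -0.7, -0.1]
opening: 0.0874
clock: 42.68
tool_pos: [0.4257, -0.3345, 0.1791]
orientation: [180.0, -0.4, 175.7]
force: [0.2, 0.3, 1.3]
opening: 0.0878
turn [ 0.0004 -0.0078  0.0003] shift [-0.0048  0.0009  0.0885] | t 42.68 [ 0.4257 -0.3345  0.1791] [179.98  -0.44 175.71] F [0.2 0.3 1.3] op 0.0878
```

View pics/w24.png

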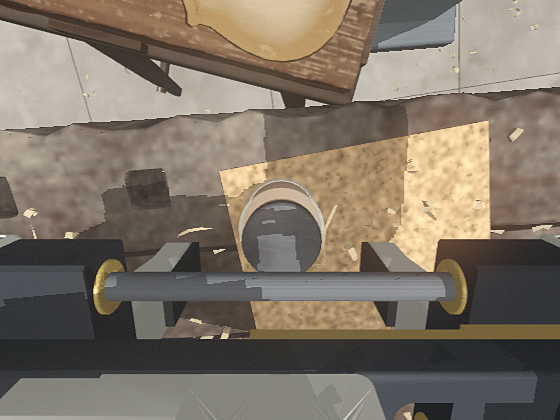

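```bash
python3 -m creep '[[0,-0.003,0,-0.001,0.0008,0.012,1],[0,-0.004,0,-0.003,0.0008,0.032,1],[0,-0.004,0,-0.003,0.0008,0.052,1],[0,-0.004,0,-0.003,0.0008,0.07,1],[0,-0.004,0,-0.003,0.0008,0.082,1],[0,-0.004,0,-0.003,0.0008,0.086,1],[0,-0.004,0,-0.003,0.0008,0.086,1],[0,-0.004,0,-0.003,0.0008,0.086,1]]'
python3 -c "
from h import *
delta([.4299,-.3338,.0438],175.7,True)"
```

```text
clock: 43.4
tool_pos: [0.4296, -0.3341, 0.0948]
orientation: [-180.0, -0.0, 175.7]
force: [-0.2, 0.3, -0.3]
opening: 0.0873
turn [-0.0006 -0.0001  0.0007] shift [-0.0002  0.0003  0.0042] | t 43.40 [ 0.4296 -0.3341  0.0948] [-179.97   -0.    175.74] F [-0.2  0.3 -0.3] op 0.0873
```

```bash
python3 -m creep '[[0,0,0,0,0,0.002,1],[0,0,0,0,0,0.004,1],[0,0,0,0,0,0.004,1],[0,0,0,0,0,0.004,0.5],[0,0,0,0,0,0.004,0.4],[0,0,0,0,0,0.004,0.4],[0,0,0,0,0,0.004,0.4],[0,0,0,0,0,0.004,0.4],[0,0,0,0,0,0.004,0.4]]'
python3 -c "
from h import *
delta([.4299,-.3338,.0438],175.7,True)"
python3 -m creep '[[0,0,0,0,0,-0.003,0.4],[0,0,0,0,0,-0.012,0.4],[0,0,0,0,0,-0.03,0.4],[0,0,0,0,0,-0.055,0.4],[0,0,0,0,0,-0.085,0.4],[0,0,0,0,0,-0.12,0.4],[0,0,0,0,0,-0.155,0.4],[0,0,0,0,0,-0.18,0.4],[0,0,0,0,0,-0.19,0.4],[0,0,0,0,0,-0.19,0.4]]'
python3 -c "
from h import *
delta([.4235,.2785,.137],175.7,True)"
```

```text
clock: 44.15
tool_pos: [0.4288, -0.3341, 0.0897]
orientation: [-180.0, -0.1, 175.7]
force: [0.7, 0.3, 0.0]
opening: 0.0629
turn [-0.     -0.0014 -0.0001] shift [-0.0011  0.0004 -0.0009] | t 44.15 [ 0.4288 -0.3341  0.0897] [-1.8000e+02 -8.0000e-02  1.7569e+02] F [0.7 0.3 0. ] op 0.0629
clock: 44.98
tool_pos: [0.4299, -0.3345, 0.2831]
orientation: [-179.9, 0.2, 175.7]
force: [0.5, 0.1, -1.8]
opening: 0.0627
turn [-0.0017  0.0039  0.0001] shift [0.0527 0.6109 0.098 ] | t 44.98 [ 0.4299 -0.3345  0.2831] [-179.9     0.22  175.7 ] F [ 0.5  0.1 -1.8] op 0.0627
```

```bash
python3 -m creep '[[0,0.004,0,-0.005,0.012,0,0.4],[0,0.004,0,-0.012,0.04,0,0.4],[0,0.004,0,-0.02,0.075,0,0.4],[0,0.004,0,-0.024,0.113,0,0.4],[0,0.004,0,-0.024,0.152,0,0.4],[0,0.004,0,-0.02,0.192,0,0.4],[0,0.004,0,-0.014,0.232,0,0.4],[0,0.004,0,-0.008,0.272,0,0.4],[0,0.004,0,0,0.312,0,0.4],[0,0.004,0,0.008,0.352,0,0.4],[0,0.004,0,0.016,0.392,0,0.4],[0,0.004,0,0.024,0.432,0,0.4]]'
python3 -m creep '[[0,0,0,0.006,0.04,0,0.4],[0,0,0,0.012,0.08,0.003,0.4],[0,0,0,0.018,0.115,0.012,0.4],[0,0,0,0.023,0.145,0.025,0.4],[0,0,0,0.027,0.165,0.042,0.4],[0,0,0,0.0285,0.176,0.062,0.4],[0,0,0,0.0285,0.179,0.08,0.4],[0,0,0,0.0285,0.179,0.09,0.4],[0,0,0,0.0285,0.179,0.095,0.4],[0,0,0,0.0285,0.179,0.095,0.4],[0,0,0,0.0285,0.179,0.095,0.4]]'
python3 - <<'E'
from h import *
delta([.4232,.2785,.096],175.7,True)
for n in("side","wrist"): cv2.imwrite(f"pics/{n}25.png",ctrl.snapshot(n))
crop("pics/side25.png","pics/s25a.png",200,220,360,380,4)
E
```

```text
clock: 45.98
tool_pos: [0.4359, 0.1, 0.2782]
orientation: [-179.9, -0.4, 175.7]
force: [1.1, -0.0, -1.5]
opening: 0.0627
clock: 46.9
tool_pos: [0.4222, 0.2787, 0.185]
orientation: [-180.0, -0.3, 175.7]
force: [-0.0, -0.0, -1.0]
opening: 0.0626
turn [-0.0005 -0.0056 -0.0006] shift [-0.0012 -0.0001  0.0422] | t 46.90 [0.4222 0.2787 0.185 ] [-179.97   -0.32  175.66] F [-0. -0. -1.] op 0.0626
```

View pics/s25a.png

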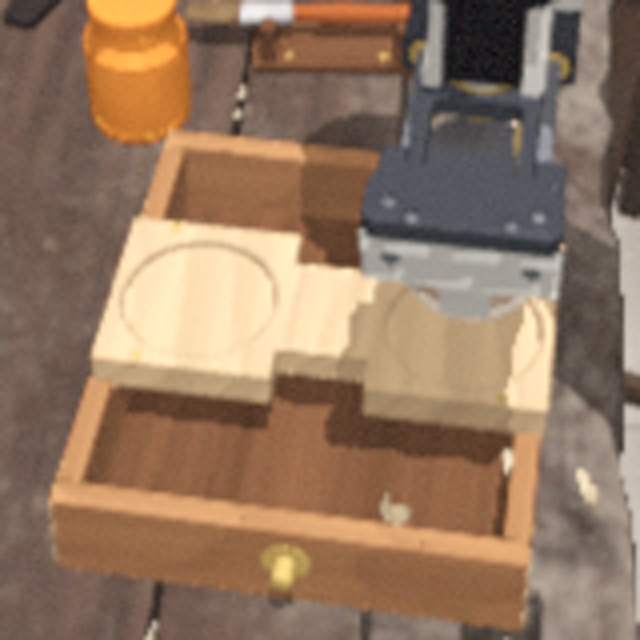

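View pics/wrist25.png

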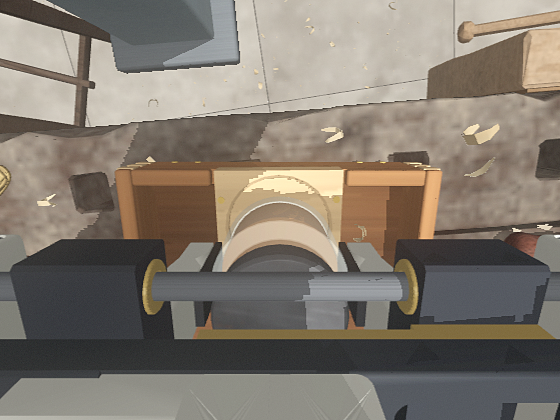

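```bash
python3 -m creep '[[0,-0.002,0,0,0,0.01,0.4],[0,-0.003,0,0,0,0.022,0.4],[0,-0.003,0,0,0,0.031,0.4],[0,-0.003,0,0,0,0.036,0.4],[0,-0.003,0,0,0,0.0375,0.4],[0,-0.003,0,0,0,0.0375,0.4],[0,-0.003,0,0,0,0.0375,0.4]]'
python3 -c "
from h import *
delta([.4232,.2785,.096],175.7,True)"
```

```text
clock: 47.58
tool_pos: [0.4221, 0.2794, 0.1478]
orientation: [180.0, -0.1, 175.7]
force: [0.4, -0.1, -2.3]
opening: 0.0629
turn [ 0.0005 -0.0021 -0.0001] shift [-0.0011 -0.0009  0.005 ] | t 47.58 [0.4221 0.2794 0.1478] [ 1.7997e+02 -1.2000e-01  1.7570e+02] F [ 0.4 -0.1 -2.3] op 0.0629
```

```bash
python3 -m creep '[[0,0,0,-0.0008,-0.0008,0.002,0.4],[0,0,0,-0.0008,-0.0008,0.004,0.4],[0,0,0,-0.0008,-0.0008,0.004,0.4]]'
python3 -m creep '[[0,0,0,0,0,0.001,0.4],[0,0,0,0,0,0.001,0.4]]'
python3 -c "
from h import *
delta([.4232,.2785,.096],175.7,True)"
```

```text
clock: 47.83
tool_pos: [0.4226, 0.2783, 0.1432]
orientation: [-180.0, -0.2, 175.7]
force: [-0.5, -0.3, -1.4]
opening: 0.0627
clock: 48.0
tool_pos: [0.4227, 0.2784, 0.1427]
orientation: [180.0, -0.1, 175.7]
force: [-1.6, -0.7, 2.2]
opening: 0.0626
turn [ 0.0001 -0.0023  0.    ] shift [-0.0005  0.0001 -0.0001] | t 48.00 [0.4227 0.2784 0.1427] [ 1.800e+02 -1.300e-01  1.757e+02] F [-1.6 -0.7  2.2] op 0.0626
```

```bash
python3 -m creep '[[0,0,0,0,0,0,0.8],[0,0,0,0,0,0,1],[0,0,0,0,0,0,1],[0,0,0,0,0,0,1],[0,0,0,0,0,-0.01,1],[0,0,0,0,0,-0.03,1],[0,0,0,0,0,-0.06,1],[0,0,0,0,0,-0.09,1],[0,0,0,0,0,-0.12,1],[0,0,0,0,0,-0.135,1],[0,0,0,0,0,-0.14,1]]'
python3 - <<'E'
from h import *
delta([.5776,-.3181,.1],175.7,True)
for n in("side","wrist"): cv2.imwrite(f"pics/{n}26.png",ctrl.snapshot(n))
crop("pics/side26.png","pics/s26a.png",200,220,360,380,4)
E
```

```text
clock: 48.92
tool_pos: [0.4238, 0.2791, 0.2865]
orientation: [179.7, 0.1, 175.7]
force: [-0.5, 0.2, 0.1]
opening: 0.0877
turn [0.0047 0.0012 0.0003] shift [-0.1978 -0.5847  0.1372] | t 48.92 [0.4238 0.2791 0.2865] [1.7973e+02 7.0000e-02 1.7571e+02] F [-0.5  0.2  0.1] op 0.0877
```

View pics/s26a.png

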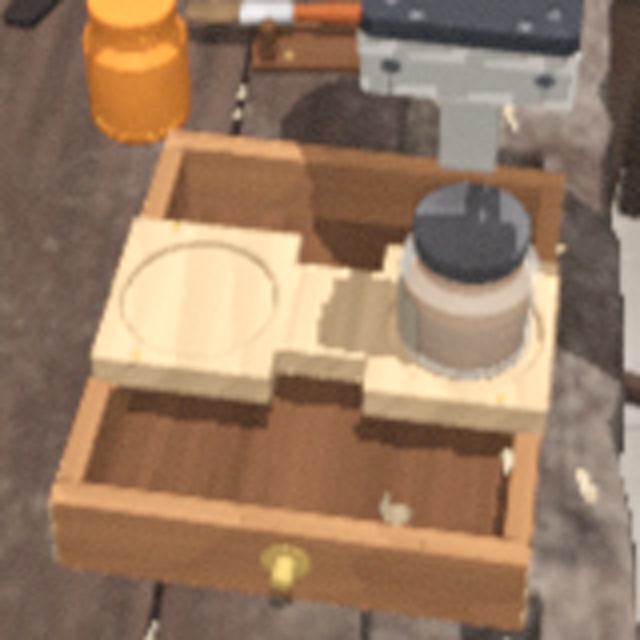

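View pics/wrist26.png

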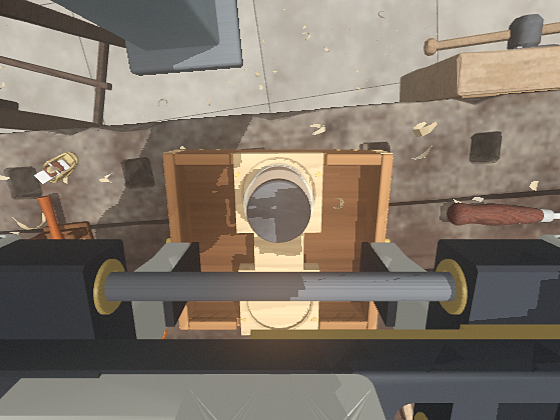

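The black jar is upright in its well. Now the brown jar.

```bash
python3 -m creep '[[0,0,0,-0.006,-0.015,0,1],[0,0,0,-0.018,-0.05,0,1],[0,0,0,-0.031,-0.088,0,1],[0,0,0,-0.044,-0.126,0,1],[0,0,0,-0.057,-0.164,0,1],[0,0,0,-0.07,-0.202,0,1],[0,0,0,-0.083,-0.24,0,1],[0,0,0,-0.096,-0.278,0,1],[0,0,0,-0.109,-0.316,0,1],[0,0,0,-0.122,-0.354,0,1],[0,0,0,-0.135,-0.392,0,1],[0,0,0,-0.148,-0.43,0,1]]'
python3 -m creep '[[0,0,0,-0.013,-0.038,0,1],[0,0,0,-0.026,-0.076,0.003,1],[0,0,0,-0.036,-0.11,0.012,1],[0,0,0,-0.043,-0.135,0.025,1],[0,0,0,-0.047,-0.15,0.04,1],[0,0,0,-0.047,-0.154,0.058,1],[0,0,0,-0.047,-0.154,0.07,1],[0,0,0,-0.047,-0.154,0.075,1],[0,0,0,-0.047,-0.154,0.075,1],[0,0,0,-0.047,-0.154,0.075,1]]'
python3 - <<'E'
from h import *
delta([.5776,-.3181,.0585],175.7,True)
cv2.imwrite("pics/w27.png",ctrl.snapshot("wrist"))
E
```

```text
clock: 50.02
tool_pos: [0.5377, -0.1636, 0.2805]
orientation: [180.0, -0.3, 175.7]
force: [0.9, 1.2, 1.0]
opening: 0.0874
clock: 50.85
tool_pos: [0.5735, -0.318, 0.207]
orientation: [-180.0, -0.2, 175.8]
force: [-0.8, 0.4, 1.5]
opening: 0.0877
turn [-0.0002 -0.0029  0.0009] shift [-0.0044  0.0003  0.1017] | t 50.85 [ 0.5735 -0.318   0.207 ] [-1.7999e+02 -1.7000e-01  1.7575e+02] F [-0.8  0.4  1.5] op 0.0877
```

View pics/w27.png

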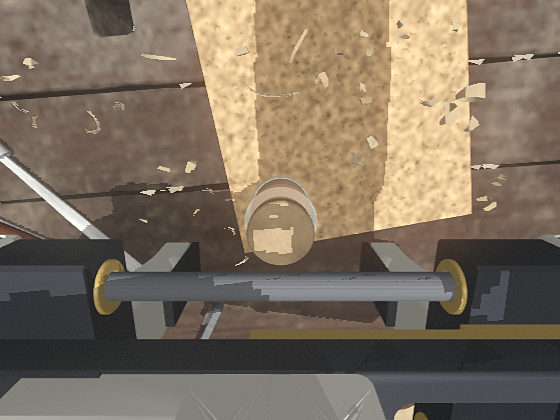

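```bash
python3 -m creep '[[0,0,0,-0.001,0,0.012,1],[0,0,0,-0.003,0,0.032,1],[0,0,0,-0.003,0,0.055,1],[0,0,0,-0.003,0,0.075,1],[0,0,0,-0.003,0,0.09,1],[0,0,0,-0.003,0,0.099,1],[0,0,0,-0.003,0,0.1,1],[0,0,0,-0.003,0,0.1,1],[0,0,0,-0.003,0,0.1,1]]'
python3 -c "
from h import *
delta([.5776,-.3181,.0555],175.7,True)"
```

```text
clock: 51.65
tool_pos: [0.5769, -0.319, 0.1081]
orientation: [-180.0, -0.0, 175.7]
force: [0.4, -0.1, 0.5]
opening: 0.0877
turn [-0.0005 -0.0007  0.0004] shift [-0.0007  0.0009  0.0058] | t 51.65 [ 0.5769 -0.319   0.1081] [-1.7997e+02 -4.0000e-02  1.7572e+02] F [ 0.4 -0.1  0.5] op 0.0877
```

```bash
python3 -m creep '[[0,0,0,-0.0006,0.0008,0.002,1],[0,0,0,-0.0006,0.0008,0.004,1],[0,0,0,-0.0006,0.0008,0.004,1],[0,0,0,-0.0006,0.0008,0.004,0.5],[0,0,0,-0.0006,0.0008,0.004,0.35],[0,0,0,-0.0006,0.0008,0.004,0.35],[0,0,0,-0.0006,0.0008,0.004,0.35],[0,0,0,-0.0006,0.0008,0.004,0.35],[0,0,0,-0.0006,0.0008,0.004,0.35],[0,0,0,-0.0006,0.0008,0.004,0.35]]'
python3 -c "
from h import *
delta([.5776,-.3181,.0555],175.7,True)"
python3 -m creep '[[0,0,0,0,0,-0.003,0.35],[0,0,0,0,0,-0.012,0.35],[0,0,0,0,0,-0.03,0.35],[0,0,0,0,0,-0.055,0.35],[0,0,0,0,0,-0.085,0.35],[0,0,0,0,0,-0.12,0.35],[0,0,0,0,0,-0.155,0.35],[0,0,0,0,0,-0.18,0.35],[0,0,0,0,0,-0.19,0.35],[0,0,0,0,0,-0.19,0.35]]'
python3 -c "
from h import *
delta([.551,.2688,.15],175.7,True)"
```

```text
clock: 52.48
tool_pos: [0.5767, -0.3181, 0.1029]
orientation: [180.0, -0.1, 175.7]
force: [-0.3, -0.2, -0.1]
opening: 0.0571
turn [ 0.     -0.0025 -0.0001] shift [-0.0009  0.0001  0.0006] | t 52.48 [ 0.5767 -0.3181  0.1029] [ 1.8000e+02 -1.4000e-01  1.7569e+02] F [-0.3 -0.2 -0.1] op 0.0571
clock: 53.32
tool_pos: [0.578, -0.3185, 0.2966]
orientation: [-179.9, 0.2, 175.7]
force: [0.2, -0.2, -2.6]
opening: 0.0569
turn [-0.0013  0.0031  0.0001] shift [0.0712 0.5837 0.0989] | t 53.32 [ 0.578  -0.3185  0.2966] [-179.93    0.18  175.71] F [ 0.2 -0.2 -2.6] op 0.0569
```

```bash
python3 -m creep '[[0,0.003,0,0.001,0.012,0,0.35],[0,0.003,0,0.004,0.04,0,0.35],[0,0.003,0,0.008,0.075,0,0.35],[0,0.003,0,0.013,0.113,0,0.35],[0,0.003,0,0.018,0.152,0,0.35],[0,0.003,0,0.023,0.192,0,0.35],[0,0.003,0,0.028,0.232,0,0.35],[0,0.003,0,0.033,0.272,0,0.35],[0,0.003,0,0.038,0.312,0,0.35],[0,0.003,0,0.043,0.352,0,0.35],[0,0.003,0,0.048,0.392,0,0.35],[0,0.003,0,0.053,0.432,0,0.35]]'
python3 -m creep '[[0,0,0,0.005,0.04,0,0.35],[0,0,0,0.01,0.08,0.003,0.35],[0,0,0,0.014,0.113,0.012,0.35],[0,0,0,0.016,0.137,0.025,0.35],[0,0,0,0.016,0.149,0.042,0.35],[0,0,0,0.016,0.152,0.062,0.35],[0,0,0,0.016,0.152,0.08,0.35],[0,0,0,0.016,0.152,0.09,0.35],[0,0,0,0.016,0.152,0.093,0.35],[0,0,0,0.016,0.152,0.093,0.35],[0,0,0,0.016,0.152,0.093,0.35]]'
python3 - <<'E'
from h import *
delta([.553,.2688,.1092],175.7,True)
for n in("side","wrist"): cv2.imwrite(f"pics/{n}28.png",ctrl.snapshot(n))
crop("pics/side28.png","pics/s28a.png",200,220,360,380,4)
E
```

```text
clock: 54.32
tool_pos: [0.555, 0.1186, 0.2908]
orientation: [-179.9, -0.5, 175.7]
force: [0.8, 1.2, -1.5]
opening: 0.0569
clock: 55.23
tool_pos: [0.5519, 0.2693, 0.2004]
orientation: [-180.0, -0.3, 175.7]
force: [-0.5, -0.6, -1.4]
opening: 0.0572
turn [-0.0001 -0.0053 -0.0003] shift [-0.0013 -0.0004  0.0444] | t 55.23 [0.5519 0.2693 0.2004] [-179.99   -0.3   175.68] F [-0.5 -0.6 -1.4] op 0.0572
```

View pics/s28a.png

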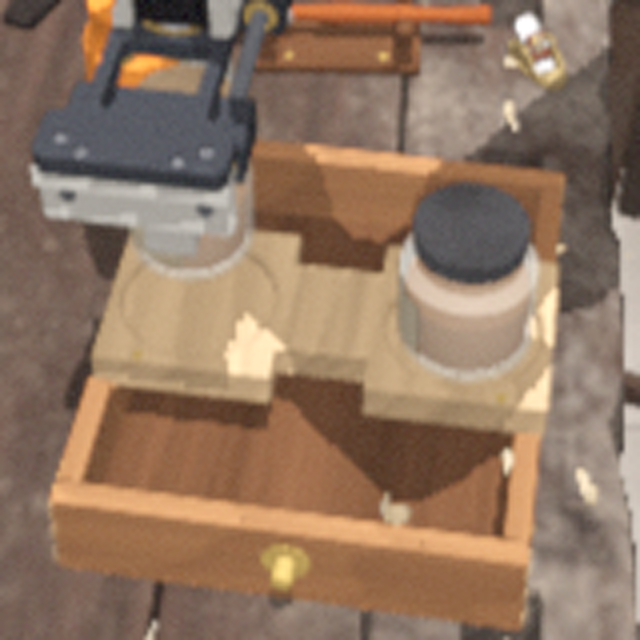

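View pics/wrist28.png

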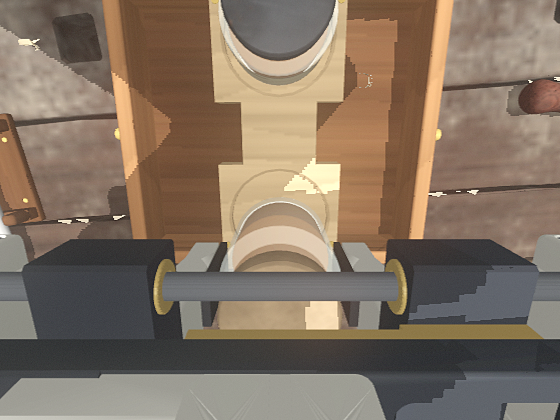

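```bash
python3 -m creep '[[0,-0.002,0,0,0,0.01,0.35],[0,-0.003,0,0,-0.0004,0.022,0.35],[0,-0.003,0,0,-0.0004,0.031,0.35],[0,-0.003,0,0,-0.0004,0.037,0.35],[0,-0.003,0,0,-0.0004,0.039,0.35],[0,-0.003,0,0,-0.0004,0.039,0.35],[0,-0.003,0,0,-0.0004,0.039,0.35]]'
python3 - <<'E'
from h import *
delta([.553,.2688,.1092],175.7,True)
for n in("side",): cv2.imwrite(f"pics/{n}29.png",ctrl.snapshot(n))
crop("pics/side29.png","pics/s29a.png",200,240,300,330,7)
E
```

```text
clock: 55.92
tool_pos: [0.5518, 0.2692, 0.1613]
orientation: [180.0, -0.1, 175.7]
force: [-0.1, 0.0, -1.0]
opening: 0.0571
turn [ 0.0001 -0.0021  0.0001] shift [-0.0013 -0.0003  0.0053] | t 55.92 [0.5518 0.2692 0.1613] [ 1.800e+02 -1.200e-01  1.757e+02] F [-0.1  0.  -1. ] op 0.0571
```

View pics/s29a.png

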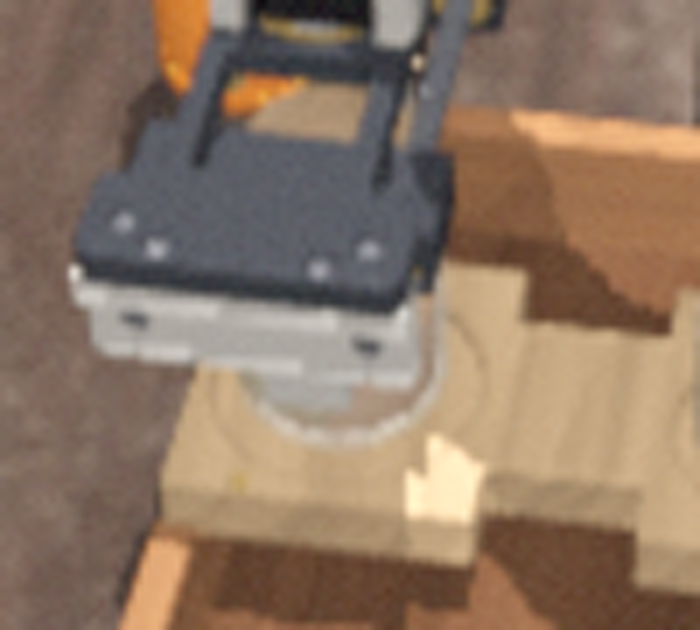

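```bash
python3 -m creep '[[0,0,0,0,0,0.002,0.35],[0,0,0,0,0,0.004,0.35],[0,0,0,0,0,0.0045,0.35],[0,0,0,0,0,0.0045,0.35]]'
python3 -m creep '[[0,0,0,0,0,0.001,0.35],[0,0,0,0,0,0.001,0.35]]'
python3 -c "
from h import *
delta([.553,.2688,.1092],175.7,True)"
```

```text
clock: 56.3
tool_pos: [0.5514, 0.269, 0.1565]
orientation: [-180.0, -0.2, 175.7]
force: [-0.7, 0.2, -0.6]
opening: 0.0568
clock: 56.47
tool_pos: [0.5517, 0.2691, 0.1559]
orientation: [180.0, -0.1, 175.7]
force: [0.7, -0.4, 0.6]
opening: 0.0571
turn [ 0.0002 -0.002   0.    ] shift [-0.0013 -0.0002 -0.0001] | t 56.47 [0.5517 0.2691 0.1559] [ 1.7999e+02 -1.1000e-01  1.7570e+02] F [ 0.7 -0.4  0.6] op 0.0571
```

```bash
python3 -m creep '[[0,0,0,0,0,0.0005,0.35],[0,0,0,0,0,0.0005,0.8],[0,0,0,0,0,0.0005,1],[0,0,0,0,0,0.0005,1],[0,0,0,0,0,0.0005,1],[0,0,0,0,0,-0.01,1],[0,0,0,0,0,-0.03,1],[0,0,0,0,0,-0.06,1],[0,0,0,0,0,-0.09,1],[0,0,0,0,0,-0.12,1],[0,0,0,0,0,-0.14,1],[0,0,0,0,0,-0.15,1]]'
python3 -m creep '[[0,0,0,0,-0.01,-0.01,1],[0,0,0,-0.005,-0.03,-0.02,1],[0,0,0,-0.01,-0.06,-0.025,1],[0,0,0,-0.01,-0.1,-0.03,1],[0,0,0,-0.01,-0.14,-0.03,1],[0,0,0,-0.01,-0.18,-0.03,1],[0,0,0,-0.01,-0.22,-0.03,1],[0,0,0,-0.01,-0.26,-0.03,1],[0,0,0,-0.01,-0.29,-0.03,1],[0,0,0,-0.01,-0.3,-0.03,1],[0,0,0,-0.01,-0.3,-0.03,1]]'
python3 - <<'E'
from h import *
print(ctrl.get_obs()["clock"])
for n in("side","scene","wrist"): cv2.imwrite(f"pics/{n}30.png",ctrl.snapshot(n))
crop("pics/side30.png","pics/s30a.png",205,180,355,380,3)
crop("pics/scene30.png","pics/c30a.png",140,135,300,245,5)
E
```

```text
clock: 57.47
tool_pos: [0.5527, 0.2694, 0.3101]
orientation: [179.8, 0.1, 175.7]
force: [0.3, 0.9, 0.0]
opening: 0.0869
clock: 58.38
tool_pos: [0.5384, -0.0335, 0.3352]
orientation: [-180.0, -0.2, 175.5]
force: [0.3, 0.7, -0.5]
opening: 0.0876
58.3833
```

View pics/s30a.png

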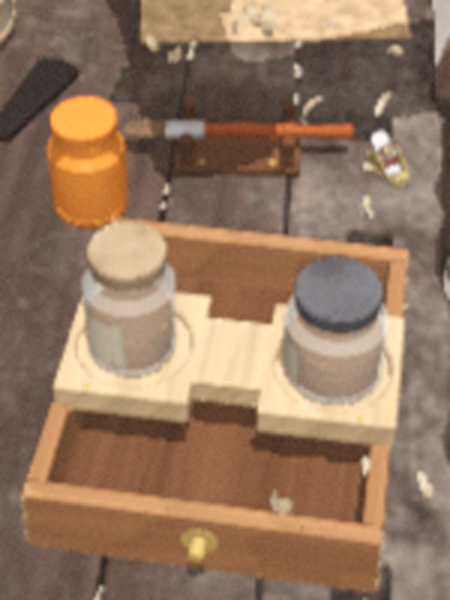

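View pics/c30a.png

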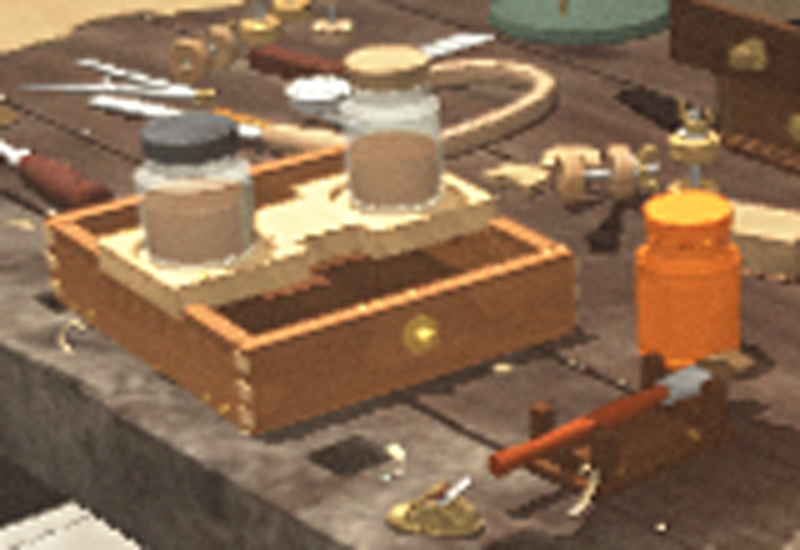

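View pics/wrist30.png

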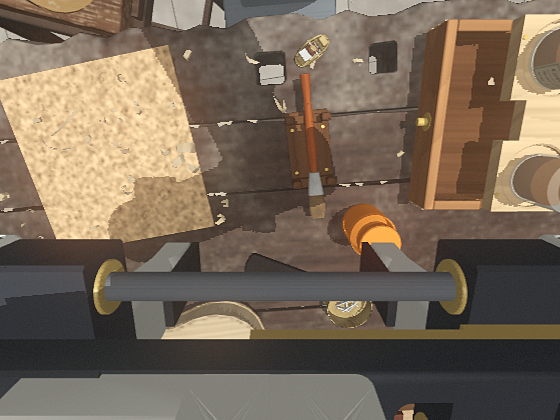

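The last pictures show the board seated, with both jars upright in their original wells. The brush lies in both notches of the rest, the mat is empty, and the gripper is clear of everything.

```bash
python3 -c "
from plant import ctrl
print(ctrl.close_job())"
```

```text
the job is handed in; nothing more can be done
None
```

The job is done and handed in at about 58.5 s, in the order you asked. I stood the black jar, then the brown jar, on the cork mat, laid the jar board beside them, and put the brush on the rest. Then I reseated the board and put each jar back in its well, black on the robot's side and brown on the far side, as at the start.

- **Board and jars:** the board met the box at its original height (TCP z 0.105 m against 0.1054 m when I picked it up). Its corners in the side view match the start to within a pixel. Both jars stand upright in their wells.
- **Brush:** it lies in both notches. By my last measurement its middle is about 3 mm off the rest's middle along the rest. I left it there because it lies securely.
- **Limits:** the highest wrist force I saw was about 13 N (readings at the end of each move, not continuous). The gripper was open and clear of everything at hand-in, and the orange look-alike was not touched. No check failed.

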